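# Pack the whetstone and latch its case

## Robot

A 7-joint arm with a two-finger parallel gripper is mounted at the origin on a cart in front of the work surface, level with it; the furniture and walls round the work are solid. World frame = base frame: x ahead of the robot, y to its left, z up, the work surface at z = 0. Lengths are in m, angles in rad, forces in N, time in s.
With the tool pointing down it reaches from about 0.425 to 0.925 m from the base axis. Payload 6.8 kg.
Tool frame: the origin (TCP) lies between the finger pads; the fingertips stand 14 mm ahead of it and the grasp point (between the pads) lies 5 mm behind it; z points along the fingers, y is the direction in which the jaws open and shut (so a half turn about z gives the same grasp; the last joint's range is limited). The gripper opens to 85 mm and grips with 20 to 120 N. Pads are 22 mm wide; open, the fingers measure 114 mm over their backs; the gripper's body (76 mm by 85 mm) begins 54 mm behind the grasp point. The pads swing forward as they close: fully open they stand 13 mm farther back than shut.
Start: joints at [1.198, 0.477, 0.022, 1.555, -0.011, 1.109, -0.083], TCP at [0.177, -0.651, 0.245] pointing down, gripper open.
Joint ranges: [-2.96, 2.96], [-0.34, 2.1], [-1.41, 1.46], [0.24, 2.44], [-1.37, 4.51], [0.17, 1.92], [-2.96, 2.96]. Speed limits (rad/s): [2.39, 2.39, 3.14, 3.14, 3.14, 3.14, 3.14].

## Interface

Orientations are given as a unit quaternion [w, x, y, z].
In Python, from station import bot gives the robot as it stands.
- The arm moves only by the shell command python3 -m crank 'ROWS' [FORCE]. ROWS is JSON, a list of rows, each a list of 3 entries, a list of its own where there are three numbers: the shift along the tool's x, y, z in m, then the turn, a rotation vector about the tool's x, y, z in degrees, then the finger opening in m, from 0 to 0.0854. A call has 1 to 10 rows; each row shifts and turns the commanded pose from where the row before left it, along the tool's axes as they then stand; what a row does not reach is not made up. A row lasts 1/8 s, in which the tool goes at most 62.5 mm and 10.7 degrees, less where a joint would pass 70% of its speed; a pose out of reach is approached as far as the arm can. A call is refused whole if a number of a shift passes 0.0625 or a number of a turn 10.7, either way. A call with a gripper value outside its range is refused whole. The fingers move at their own pace and stop on an object; FORCE is the grip in N (left out, the last holds). Time passes only in rows, so rows that do not move let the fingers close. It gives the time, the measured TCP pose, the force and the opening at its end, in the units of the state.
- bot.get_obs(): the state, without advancing time (a new reading comes with each control period).
- bot.read_camera(name): name is "scene" or "top" or "wrist"; returns (picture, depth): 400x640x3 uint8, red, green, blue; 400x640 float32, m along the optical axis (not along the pixel's ray), 0 where there is no reading.
- bot.calibration(name): a dict with "fx", "fy", "cx", "cy" (pixels), "extrinsics" (4x4, takes a point from camera to world coordinates). Camera axes: x right, y down, z forward; pixel columns grow to the right and rows downward; lengths in m; the calibration is good to about 2 mm. The wrist camera is an equidistant fisheye: a pixel r from the principal point sees the ray r / f radians off the axis. A picture is of the moment at which its call begins: read the wrist's pose just before it. calibration takes no time and is no camera call; for the wrist camera it gives the pose at the moment of the call.
- bot.hand_in(): hands the job in, once; it reports no verdict.
The state is a dict: "t": time; "q": joint angles; "joint_vel": joint speeds; "joint_torque": joint torques, N m; "eef_pos": TCP position; "tool_rot": TCP orientation; "contact_force": force on the tool from outside, world axes, zero at the start; "torque": the same for the moment, N m; "gripper_width": opening from 0.0 (shut) to 1.0 (fully open).
Only numpy, scipy, OpenCV 4.12 (cv2) and the standard library are available. Lean on these libraries where they do the work, as an engineer would, in place of code of your own. Each camera call takes 0.05 s, during which the arm holds its last target.

## Task

Put the whetstone away: take it from its white drying cradle and lay it flat in the foam pocket of the open grey case, lowering it all the way in rather than dropping it (only its free end can be gripped in the cradle and only its middle has finger room in the case, so lay it down on the counter and take it again). Then close the lid, hook the latch's wire loop over the keeper on the lid, and last press the latch lever fully down so that the lid is pulled tight. Leave the tamper, the mug and the peeler where they are.

Things in the scene. Friction and masses are not known exactly. Their poses are not given: they have to be found in the camera images.
- whetstone: Grey flat sharpening stone, 55 (x) x 150 (y) x 23 (z) mm, about 0.25 kg. Origin: centre of its underside; y along its length, z up. It starts lying in the cradle with its +y end sticking out.
- cradle: White plastic drying cradle, fixed to the counter. Origin on the counter below the middle of the stone as it lies there, y along the stone. The stone's underside lies 8 mm above the counter. Side walls 34 mm high (3 mm higher than the stone), 2.5 mm beside the stone, and a 22 mm high end wall 4 mm behind its -y end, cover the stone from y = -83 to +29 mm; the last 45 mm of the stone, to y = +75 mm, stick out free with nothing under or beside them. Outer width 70 mm.
- case: Grey case, fixed to the counter, 128 (x) x 190 (y) x 75 (z) mm without the lid. Origin: on the counter under its centre; z up. Lid hinge along x at its +y end, latch at its -y end. Inside: black foam.
- pocket (a point): Centre of the pocket floor in the case, 28 mm above the counter; axes parallel to the case. The pocket is 62 (x) x 156 (y) mm, its foam blocks rise to 68 mm above the counter; in the middle, |y| < 30 mm, a finger channel 116 mm wide in x (|x| < 58 mm) crosses it at the same floor height. The stone lies in it with its length along y, either way round.
- lid (a joint): Lid angle in rad: 0 or a little below (to -0.015) = pulled tight, about 0.015 to 0.025 = closed and resting on the sprung seal, 1.57 = upright, up to 1.9 = leaning back. Starts open. The hinge is stiff: the lid stays where it is left (about 3 N at its free edge moves it).
- lid_hinge (a point): Middle of the lid's hinge axis, 99 mm along case +y from the case centre, 77 mm above the counter. The lid is a slab 128 mm wide, 14 mm thick (its underside in the plane of the hinge axis), reaching 195 mm from the axis toward case -y when closed. The point turns with the lid. The open lid's edge stands up to 272 mm above the counter.
- lid_edge (a point): Point on the lid's outer face (its top when closed), on its centre line, 180 mm from the hinge axis.
- keeper (a point): Seat of the keeper, a 26 mm wide steel hook on the lid's free edge: the place of the centre of the loop's cross bar when it is hooked. The seat is an upward-open channel 17 mm wide just outside the lid's edge, with a lip 5 mm high on its outer side against which the bar comes to rest. Its y axis points from the lip inward toward the hinge (as case y when the lid is closed), z up.
- lever (a joint): Latch lever angle in rad: 0 = fully down, pointing straight down along the case's end face; 1.57 = level, sticking out toward case -y; it starts raised, about 1.75 to 2.05. It stays where it is left (about 1.5 N at its tip moves it); when it pulls the lid tight it takes up to 10 N, then goes over centre and holds itself.
- latch_pivot (a point): Middle of the lever's pivot axis (along case x), 120 mm along case -y from the case centre (25 mm outside the end face), 60 mm above the counter. The lever is a strip 22 to 30 mm wide, 6 mm thick, reaching 54 mm from the pivot; its outer face lies 6 mm from the radius through the pivot.
- lever_tip (a point): Point near the free end of the lever, 46 mm from the pivot, on the side on which to press it down.
- bail (a joint): Angle in rad of the wire loop relative to the lever: about 0 to -0.15 = hooked and the lever down; it starts at its stop, 2.7, leaning outward. It hangs freely from a pin on the lever 18 mm from the pivot, falls outward to its stop or, once pushed past upright, falls inward onto the lid and keeper. It must be swung over after the lid is closed.
- bail_bar (a point): Centre of the loop's cross bar, a rod 8 mm thick and 36 mm long along case x, 47 mm from the pin.
- tab_tip (a point): Tip of the orange tab on the loop, 26 mm beyond the bar; the tab is 26 mm wide and 8 mm thick, the place to push or pinch the loop.
- tamper: Bystander: coffee tamper, 58 mm wide, 82 mm high, left of the cradle, near the front edge. Leave it.
- mug_1: Bystander: small green and white mug, 65 x 91 x 55 mm, at the counter's front edge, near the middle. Leave it.
- peeler: Bystander: red peeler, 49 x 131 x 14 mm, in front of the case. Leave it.

How it is judged:
By the outcome, as a careful person would: the job done as asked, in the order asked, and still so for the second after the job is handed in, with the robot touching nothing.
It also fails if it takes over 72 s, if anything falls off the work surface, if the arm or the gripper's body presses on something with over 40 N, if the wrist force passes 120 N, or if a joint passes its speed limit or range.

## Working session

There is one attempt and no reset: what is moved stays moved. The work goes in short steps, Python scripts to look and compute and a shell command to move; the robot and the scene stay as the last step left them, time stands still between calls to the robot, and variables do not carry over. Pictures are saved under pics/ and viewed, and the job is handed in when it is done.

```bash
ls; mkdir -p pics; python3 - <<'E'
from station import bot
import cv2,numpy as np
o=bot.get_obs()
for k,v in o.items(): print(k,np.round(v,4))
for n in ["scene","top"]:
    p,d=bot.read_camera(n); cv2.imwrite(f"pics/{n}0.png",p[:,:,::-1]); np.save(f"pics/{n}0.npy",d)
    c=bot.calibration(n); print(n,c)
E
```

```text
pics
t 0.0
q [ 1.1979  0.4778  0.0223  1.5564 -0.0115  1.1093 -0.0831]
joint_vel [ 0.0019 -0.0014 -0.0005  0.0007 -0.0008 -0.0008  0.002 ]
joint_torque [ 1.10000e-03 -5.96439e+01  1.60860e+00 -2.81200e+01  1.25000e-02
  9.40000e-03  0.00000e+00]
eef_pos [ 0.1765 -0.6509  0.2443]
tool_rot [-9.000e-04  9.912e-01  1.320e-01 -2.000e-04]
contact_force [ 0.3969  0.2958 -0.7353]
torque [ 0.0079 -0.0196 -0.0407]
gripper_width 0.9987
scene {'fx': 425.0865421379834, 'fy': 425.0865421379834, 'cx': 325.56385839438536, 'cy': 206.39627411164412, 'extrinsics': array([[-0.64875059, -0.3805595 ,  0.65901225, -0.40602879],
       [-0.76088167,  0.30903289, -0.57057669,  0.80516689],
       [ 0.01348192, -0.8715923 , -0.49004601,  0.77623213],
       [ 0.        ,  0.        ,  0.        ,  1.        ]])}
top {'fx': 467.2419602966114, 'fy': 467.2419602966114, 'cx': 319.71147777739094, 'cy': 199.84395654463373, 'extrinsics': array([[-0.01914826, -0.99139465,  0.12949898,  0.35101548],
       [-0.99980313,  0.01831299, -0.00763788,  0.02578915],
       [ 0.00520064, -0.12961974, -0.99155014,  1.39853699],
       [ 0.        ,  0.        ,  0.        ,  1.        ]])}
```

View pics/scene0.png

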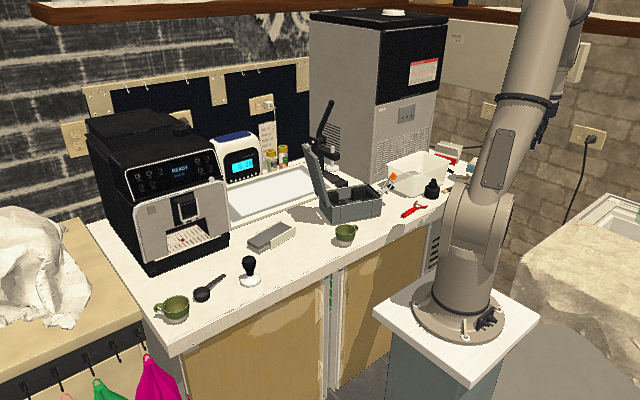

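View pics/top0.png

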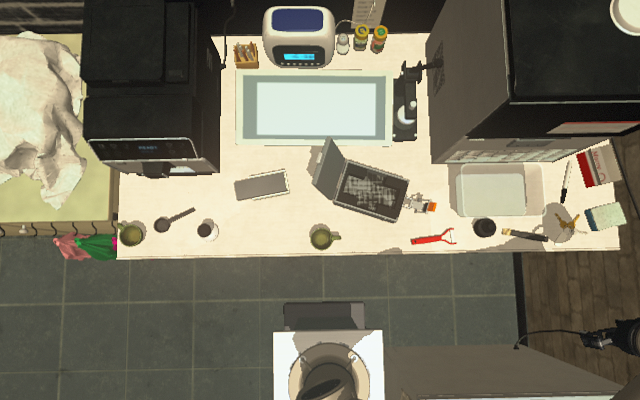

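Top view: the cradle with the stone is at about (262,185), and the case at (370,190) has its hinge and lid to the left and its latch at the right (420,203). I'll enlarge these.

```bash
cat > h.py <<'E'
from station import bot
import cv2,numpy as np
from scipy.spatial.transform import Rotation as R
def w(n,u,v,d,c=None):
    c=c or bot.calibration(n)
    return (c["extrinsics"]@np.array([(u-c["cx"])/c["fx"]*d,(v-c["cy"])/c["fy"]*d,d,1]))[:3]
def wz(n,u,v,z):
    c=bot.calibration(n);E=c["extrinsics"];r=E[:3,:3]@np.array([(u-c["cx"])/c["fx"],(v-c["cy"])/c["fy"],1]);o=E[:3,3]
    return o+r*(z-o[2])/r[2]
def px(n,p):
    c=bot.calibration(n);q=np.linalg.inv(c["extrinsics"])@np.r_[p,1]
    return np.array([c["fx"]*q[0]/q[2]+c["cx"],c["fy"]*q[1]/q[2]+c["cy"]])
E
python3 - <<'E'
import cv2
p=cv2.imread("pics/top0.png"); q=cv2.imread("pics/scene0.png")
cv2.imwrite("pics/c1.png",cv2.resize(p[130:240,220:310],None,fx=5,fy=5,interpolation=2)) if 0 else None
cv2.imwrite("pics/c1.png",cv2.resize(p[155:215,220:310],None,fx=8,fy=8,interpolation=cv2.INTER_CUBIC))
cv2.imwrite("pics/c2.png",cv2.resize(p[130:230,305:445],None,fx=5.7,fy=5.7,interpolation=cv2.INTER_CUBIC))
cv2.imwrite("pics/c3.png",cv2.resize(q[130:270,230:430],None,fx=4,fy=4,interpolation=cv2.INTER_CUBIC))
E
```

```text
(no output)
```

View pics/c1.png

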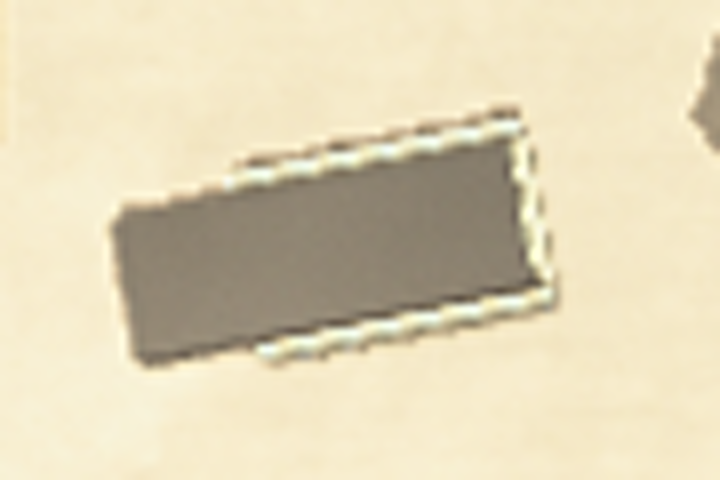

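View pics/c2.png

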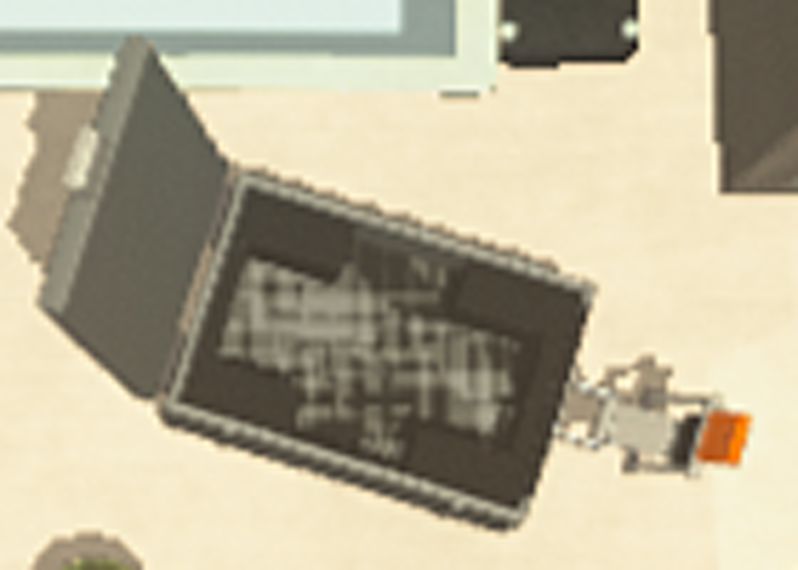

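View pics/c3.png

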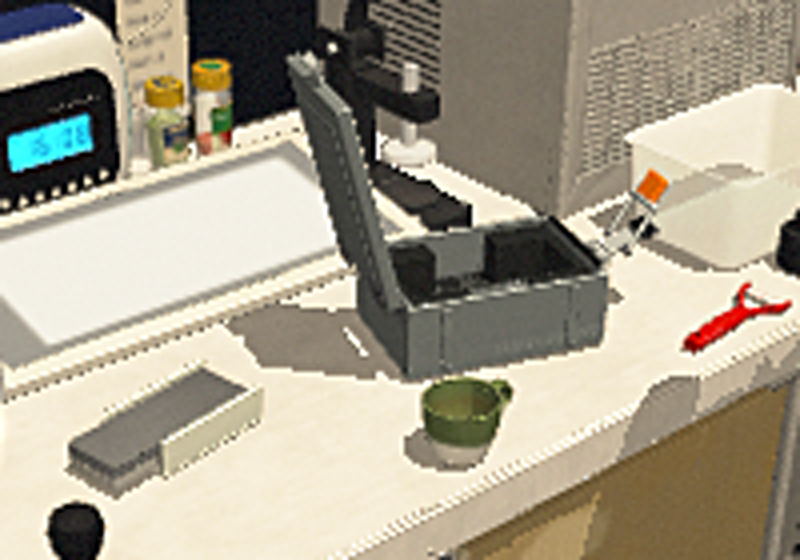

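```bash
python3 - <<'E'
from h import *
f=lambda U,V,s,ou,ov:((U+.5)/s-.5+ou,(V+.5)/s-.5+ov)
print("stone")
for U,V in [(114,210),(138,366),(512,137),(535,285),(525,110),(557,300)]:
    u,v=f(U,V,8,220,155); print(np.round(wz("top",u,v,.031 if U<500 else .033),4))
print("case")
for U,V in [(238,172),(597,288),(520,530),(160,412)]:
    u,v=f(U,V,5.7,305,130); print(np.round(wz("top",u,v,.075),4))
d=np.load("pics/top0.npy"); 
print("lid/latch w/ depth")
for n,U,V in [("lidtopR",140,38),("lidtopL",42,305),("keeper",82,158),("lever",640,428),("tab",723,438)]:
    u,v=f(U,V,5.7,305,130); dd=d[int(v+.5),int(u+.5)]; print(n,np.round(w("top",u,v,dd),4))
# bystanders
for n,u,v in [("mug",322,237),("peeler",432,237),("tamper",206,230),("tray",390,130)]:
    print(n,np.round(w("top",u,v,d[v,u]),3))
E
```

```text
stone
[0.5912 0.2688 0.031 ]
[0.5327 0.2597 0.031 ]
[0.6157 0.121  0.033 ]
[0.5599 0.113  0.033 ]
[0.6258 0.1161 0.033 ]
[0.5542 0.1049 0.033 ]
case
[ 0.6393 -0.0636  0.075 ]
[ 0.5763 -0.2431  0.075 ]
[ 0.4548 -0.1993  0.075 ]
[ 0.5174 -0.0213  0.075 ]
lid/latch w/ depth
lidtopR [ 0.66   -0.0097  0.259 ]
lidtopL [0.5417 0.0354 0.2601]
keeper [0.6007 0.017  0.2855]
lever [ 0.5052 -0.2622  0.072 ]
tab [ 0.4937 -0.2912  0.1224]
mug [0.421 0.01  0.004]
peeler [ 0.415 -0.315  0.015]
tamper [0.443 0.338 0.079]
tray [ 0.739 -0.201  0.026]
```

```bash
cat >> h.py <<'E'
CASE=np.array([.5468,-.1318]);CY=np.deg2rad(-19.25)
def cw(p,c=None,yaw=None): # case->world
    c=CASE if c is None else c; y=CY if yaw is None else yaw
    p=np.asarray(p,float);co,s=np.cos(y),np.sin(y)
    return np.array([c[0]+co*p[0]-s*p[1],c[1]+s*p[0]+co*p[1],p[2]])
def state():
    o=bot.get_obs();q=o["tool_rot"];r=R.from_quat([q[1],q[2],q[3],q[0]])
    m=r.as_matrix();psi=np.degrees(np.arctan2(m[1,1],m[0,1]))
    print("t %.2f"%o["t"],"pos",np.round(o["eef_pos"],4),"psi %.2f"%psi,"z",np.round(m[:,2],3),"F",np.round(o["contact_force"],1),"g %.3f"%o["gripper_width"],"q",np.round(o["q"],2))
    return np.array(o["eef_pos"]),r
def delta(target,psi=None,r=None):
    """tool-frame shift to target (in present tool axes) and rotvec to tool-down, jaw angle psi"""
    p,rr=state()
    d=rr.inv().apply(np.asarray(target)-p)
    print("shift mm",np.round(d*1000,1))
    if psi is not None:
        c,s=np.cos(np.radians(psi)),np.sin(np.radians(psi))
        T=R.from_matrix(np.array([[-s,c,0],[c,s,0],[0,0,-1]]).T)
    else: T=r
    if T is not None:
        rv=(rr.inv()*T).as_rotvec(degrees=True);print("turn deg",np.round(rv,2),"shift after turn",np.round(T.inv().apply(np.asarray(target)-p)*1000,1))
def wristw(u,v,z,c):
    """fisheye pixel -> world on plane z"""
    a=np.array([u-c["cx"],v-c["cy"]]);r=np.hypot(*a);th=r/c["fx"]
    k=np.array([*(a/max(r,1e-9)*np.sin(th)),np.cos(th)]);E=c["extrinsics"];k=E[:3,:3]@k;o=E[:3,3]
    return o+k*(z-o[2])/k[2]
def wpx(P,c):
    q=(np.linalg.inv(c["extrinsics"])@np.r_[P,1])[:3];th=np.arctan2(np.hypot(q[0],q[1]),q[2]);ph=np.arctan2(q[1],q[0])
    return np.array([c["cx"]+c["fx"]*th*np.cos(ph),c["cy"]+c["fx"]*th*np.sin(ph)])
E
python3 - <<'E'
from h import *
print(bot.calibration("wrist"))
delta([.45,-.25,.42],psi=-30)
E
```

```text
{'fx': 309.70691628693146, 'fy': 309.70691628693146, 'cx': 320.9200963361442, 'cy': 200.38505250070335, 'extrinsics': array([[ 0.26149834, -0.91534581, -0.30620364,  0.25431878],
       [-0.96520086, -0.24878897, -0.08056885, -0.63001626],
       [-0.00243173,  0.31661664, -0.94855047,  0.3723638 ],
       [ 0.        ,  0.        ,  0.        ,  1.        ]])}
t 0.10 pos [ 0.1766 -0.651   0.2444] psi -74.83 z [-0.001  0.002 -1.   ] F [-0.4 -0.9  0.5] g 1.000 q [ 1.2   0.48  0.02  1.56 -0.01  1.11 -0.08]
shift mm [ 368.8 -315.7 -175.1]
turn deg [-9.000e-02 -3.000e-02 -4.483e+01] shift after turn [ 484.    36.3 -175.6]
```

```bash
python3 -m crank '[[[0.037,-0.032,-0.0175],[0,0,-4.5],0.085],[[0.039,-0.029,-0.0175],[0,0,-4.5],0.085],[[0.041,-0.025,-0.0175],[0,0,-4.5],0.085],[[0.043,-0.022,-0.0175],[0,0,-4.5],0.085],[[0.045,-0.019,-0.0175],[0,0,-4.5],0.085],[[0.046,-0.015,-0.0175],[0,0,-4.5],0.085],[[0.047,-0.011,-0.0175],[0,0,-4.5],0.085],[[0.048,-0.008,-0.0175],[0,0,-4.5],0.085],[[0.048,-0.004,-0.0175],[0,0,-4.5],0.085],[[0.048,0,-0.0175],[0,0,-4.5],0.085]]'
python3 - <<'E'
from h import *
delta([.50,.16,.36],psi=10)
p,d=bot.read_camera("wrist");cv2.imwrite("pics/w1.png",p[:,:,::-1]);import pickle;pickle.dump(bot.calibration("wrist"),open("pics/w1.pkl","wb"))
E
```

```text
t: 1.35
eef_pos: [0.4489, -0.2493, 0.4206]
tool_rot: [-0.0, 0.865, 0.502, -0.0]
contact_force: [0.7, 0.2, 0.0]
gripper_width: 0.994
t 1.35 pos [ 0.4489 -0.2493  0.4206] psi -29.69 z [-0.  0. -1.] F [0.7 0.2 0. ] g 0.994 q [ 0.71  0.11 -0.36  1.66  0.04  1.38 -0.17]
shift mm [ 380.9 -158.3   60.6]
turn deg [-2.000e-02  0.000e+00 -3.969e+01] shift after turn [394.2 121.4  60.6]
```

View pics/w1.png

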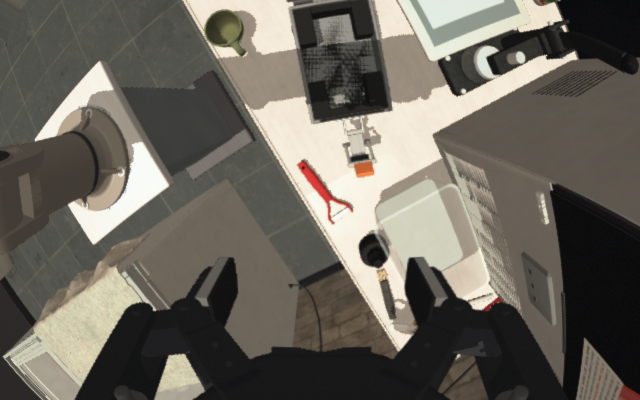

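```bash
python3 - <<'E'
from h import *
import pickle
p=cv2.imread("pics/w1.png");c=pickle.load(open("pics/w1.pkl","rb"))
cr=p[0:190,270:410];cv2.imwrite("pics/w1c.png",cv2.resize(cr,None,fx=4,fy=4,interpolation=cv2.INTER_CUBIC)[:600*1+160])
im=cv2.imread("pics/w1c.png");cv2.imwrite("pics/w1c.png",im[:600])
for q in [(-.031,-.078,.068),(.031,-.078,.068),(.031,.078,.068),(-.031,.078,.068),(-.064,-.095,.075),(.064,-.095,.075)]:
    print(q,(wpx(cw(q),c)-[270,0]+.5)*4-.5)
E
```

```text
(-0.031, -0.078, 0.068) [231.81977757 462.09818441]
(0.031, -0.078, 0.068) [389.34000937 437.88442371]
(0.031, 0.078, 0.068) [322.45493571  53.80749412]
(-0.031, 0.078, 0.068) [163.08197783  76.68775193]
(-0.064, -0.095, 0.075) [154.64550114 520.77497276]
(0.064, -0.095, 0.075) [481.29376712 470.13462028]
```

View pics/w1c.png

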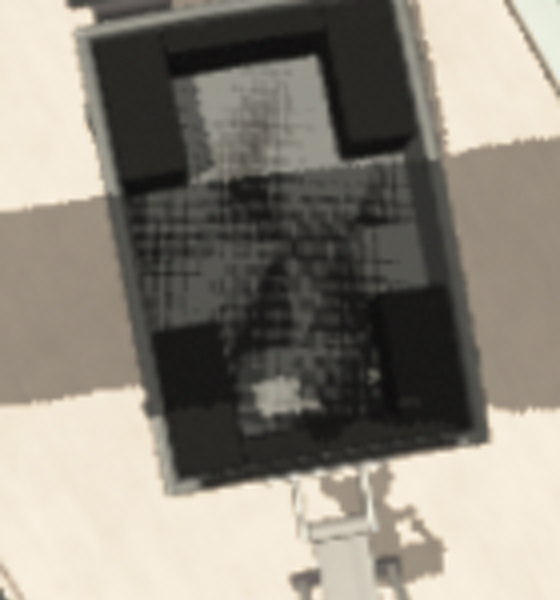

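```bash
python3 -m crank '[[[0.038,-0.016,0.006],[0,0,-4],0.085],[[0.039,-0.013,0.006],[0,0,-4],0.085],[[0.04,-0.0105,0.006],[0,0,-4],0.085],[[0.0405,-0.0075,0.006],[0,0,-4],0.085],[[0.041,-0.005,0.006],[0,0,-4],0.085],[[0.041,-0.002,0.006],[0,0,-4],0.085],[[0.041,0.001,0.006],[0,0,-4],0.085],[[0.041,0.004,0.006],[0,0,-4],0.085],[[0.0405,0.0065,0.006],[0,0,-4],0.085],[[0.04,0.0095,0.006],[0,0,-3.7],0.085]]'
python3 -m crank '[[[0,0,0],[0,0,0],0.085],[[0,0,0],[0,0,0],0.085]]'
cat >> h.py <<'E'
def snap(n,name):
    import pickle
    c=bot.calibration(n);p,d=bot.read_camera(n);cv2.imwrite(f"pics/{name}.png",p[:,:,::-1]);np.save(f"pics/{name}.npy",d);pickle.dump(c,open(f"pics/{name}.pkl","wb"))
def load(name):
    import pickle
    return cv2.imread(f"pics/{name}.png"),np.load(f"pics/{name}.npy"),pickle.load(open(f"pics/{name}.pkl","rb"))
E
python3 - <<'E'
from h import *
delta([.566,.241,.10],psi=10)
snap("wrist","w2")
E
```

```text
t: 2.65
eef_pos: [0.4996, 0.1584, 0.3598]
tool_rot: [0.0, 0.643, 0.766, -0.0]
contact_force: [0.5, 0.5, -0.2]
gripper_width: 0.998
t: 2.9
eef_pos: [0.4997, 0.1567, 0.3599]
tool_rot: [-0.0, 0.644, 0.765, -0.001]
contact_force: [0.5, -0.5, 0.5]
gripper_width: 0.994
t 2.90 pos [0.4997 0.1567 0.3599] psi 9.81 z [-0.001 -0.001 -1.   ] F [ 0.5 -0.5  0.5] g 0.994 q [ 0.22  0.21 -0.75  1.72  0.15  1.27 -0.39]
shift mm [ 71.9  80.  259.8]
turn deg [-0.05  0.03 -0.19] shift after turn [ 71.5  80.  259.9]
```

View pics/w2.png

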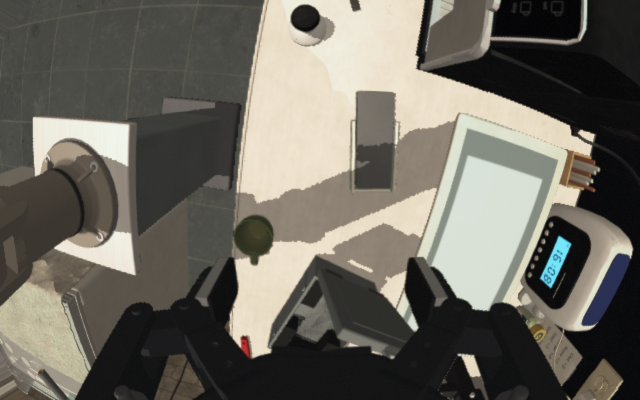

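```bash
python3 - <<'E'
from h import *
p,d,c=load("w2")
cv2.imwrite("pics/w2c.png",cv2.resize(p[80:205,335:415],None,fx=4.8,fy=4.8,interpolation=cv2.INTER_CUBIC))
E
```

```text
(no output)
```

View pics/w2c.png

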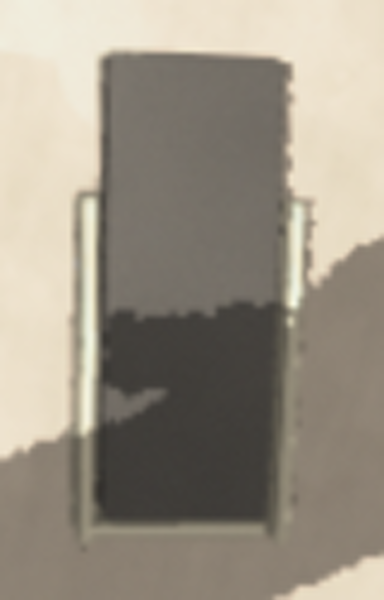

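```bash
python3 - <<'E'
from h import *
p,d,c=load("w2")
P=[]
for U,V,z in [(104,54,.031),(290,64,.031),(78,195,.034),(310,204,.034),(82,540,.034),(280,545,.034)]:
    u,v=(U+.5)/4.8-.5+335,(V+.5)/4.8-.5+80
    P.append(wristw(u,v,z,c)); print(np.round(P[-1],4))
A=(P[0]+P[1])/2;
for i,j in [(0,1),(2,3),(4,5)]: e=P[j]-P[i];print(np.hypot(*e[:2]),np.degrees(np.arctan2(e[1],e[0])))
for i,j in [(4,2),(5,3)]: e=P[j]-P[i];print(np.hypot(*e[:2]),np.degrees(np.arctan2(e[1],e[0]))-90)
print(A,(P[2]+P[3]+P[4]+P[5])/4)
E
```

```text
[0.5324 0.2607 0.031 ]
[0.5895 0.2698 0.031 ]
[0.5322 0.2165 0.034 ]
[0.6037 0.2282 0.034 ]
[0.5545 0.1091 0.034 ]
[0.6188 0.1188 0.034 ]
0.05779445461333606 9.060972950190102
0.0724517097450558 9.302632075500153
0.06509963493358184 8.516896040876697
0.10962757445036017 11.718855752328878
0.11045673747158928 7.883041049713043
[0.56092137 0.26520891 0.031     ] [0.57730175 0.16815113 0.034     ]
```

```bash
python3 -m crank '[[[0.0185,0.02,0.05],[0,0,0.3],0.085],[[0.0185,0.02,0.05],[0,0,0],0.085],[[0.018,0.0195,0.05],[0,0,0],0.085],[[0.018,0.0195,0.05],[0,0,0],0.085],[[0,0,0.05],[0,0,0],0.085],[[0,0,0],[0,0,0],0.085]]'
python3 - <<'E'
from h import *
delta([.565,.242,.019],psi=9.5)
snap("wrist","w3")
E
```

```text
t: 3.7
eef_pos: [0.5634, 0.2396, 0.1066]
tool_rot: [-0.001, 0.646, 0.763, -0.004]
contact_force: [0.8, 0.5, -0.7]
gripper_width: 0.994
t 3.70 pos [0.5634 0.2396 0.1066] psi 9.46 z [-0.007 -0.004 -1.   ] F [ 0.8  0.5 -0.7] g 0.994 q [-0.04  0.62 -0.64  1.78  0.46  0.9  -0.72]
shift mm [ 2.4  2.6 87.6]
turn deg [-0.44  0.18 -0.03] shift after turn [ 2.1  2.  87.6]
```

View pics/w3.png

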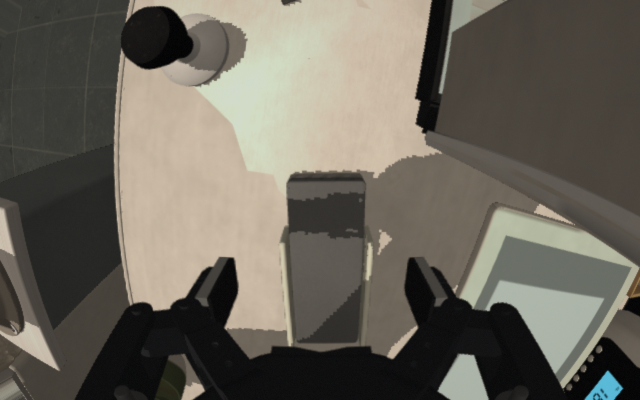

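The stone's free end (286–365, 178) is centred between the fingers. I'll descend and grip it.

```bash
python3 -m crank '[[[0.001,0.001,0.045],[0,0,0],0.085],[[0.001,0.001,0.033],[0,0,0],0.085],[[0,0,0.008],[0,0,0],0.085],[[0,0,0.001],[0,0,0],0.085],[[0,0,0],[0,0,0],0.085]]' 60
python3 - <<'E'
from h import *
delta([.565,.242,.019],psi=9.5)
E
```

```text
t: 4.38
eef_pos: [0.5684, 0.2456, 0.0255]
tool_rot: [0.001, 0.646, 0.763, 0.001]
contact_force: [-0.1, 0.5, 0.0]
gripper_width: 0.995
t 4.38 pos [0.5684 0.2456 0.0255] psi 9.54 z [ 0.003  0.001 -1.   ] F [-0.1  0.5  0. ] g 0.995 q [-0.09  0.73 -0.57  1.81  0.55  0.76 -0.79]
shift mm [-3.  -3.9  6.5]
turn deg [ 0.18 -0.04  0.04] shift after turn [-3.  -3.9  6.5]
```

```bash
python3 -m crank '[[[-0.001,-0.002,0.005],[0,0,0],0.085],[[0,0,0],[0,0,0],0.085],[[0,0,0],[0,0,0],0.05],[[0,0,0],[0,0,0],0.05],[[0,0,0],[0,0,0],0.05],[[0,0,0],[0,0,0],0.05]]' 60
python3 - <<'E'
from h import *
state()
E
```

```text
t: 5.12
eef_pos: [0.5654, 0.2439, 0.0187]
tool_rot: [0.0, 0.646, 0.764, 0.0]
contact_force: [-1.1, -1.2, 4.8]
gripper_width: 0.632
t 5.12 pos [0.5654 0.2439 0.0187] psi 9.57 z [ 0.  0. -1.] F [-1.1 -1.2  4.8] g 0.632 q [-0.1   0.74 -0.57  1.82  0.56  0.75 -0.8 ]
```

```bash
python3 -m crank '[[[0,0,0],[0,0,0],0.045],[[0,0,-0.02],[0,0,0],0.045],[[0,0,-0.03],[0,0,0],0.045],[[0,0,-0.03],[0,0,0],0.045],[[0,0,0],[0,0,0],0.045],[[0,0,0],[0,0,0],0.045]]' 90
python3 - <<'E'
from h import *
delta([.466,.201,.06],psi=9.5)
snap("scene","s2");p,_,_=load("s2")
cv2.imwrite("pics/s2c.png",cv2.resize(p[130:290,200:400],None,fx=3.5,fy=3.5,interpolation=cv2.INTER_CUBIC))
E
```

```text
t: 5.88
eef_pos: [0.5647, 0.2432, 0.0977]
tool_rot: [-0.0, 0.646, 0.764, -0.001]
contact_force: [0.2, 0.4, -4.4]
gripper_width: 0.624
t 5.88 pos [0.5647 0.2432 0.0977] psi 9.56 z [-0.001 -0.001 -1.   ] F [ 0.2  0.4 -4.4] g 0.624 q [-0.05  0.63 -0.63  1.79  0.47  0.88 -0.73]
shift mm [ -25.2 -104.3   37.8]
turn deg [-0.06  0.03  0.06] shift after turn [ -25.3 -104.3   37.7]
```

View pics/s2c.png

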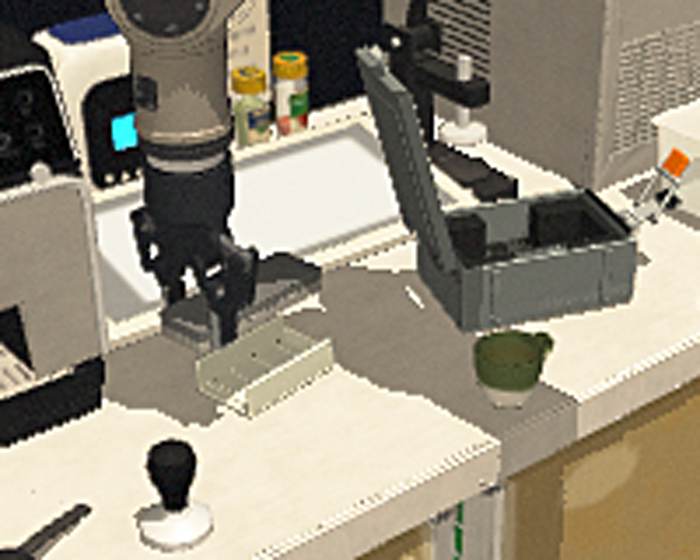

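```bash
python3 -m crank '[[[-0.012,-0.05,0],[0,0,0],0.045],[[-0.013,-0.054,0],[0,0,0],0.045],[[0,0,0.03],[0,0,0],0.045],[[0,0,0.03],[0,0,0],0.045],[[0,0,0.017],[0,0,0],0.045],[[0,0,0.004],[0,0,0],0.045],[[0,0,0.003],[0,0,0],0.045],[[0,0,0.003],[0,0,0],0.045],[[0,0,0],[0,0,0],0.045]]' 90
python3 - <<'E'
from h import *
state()
E
```

```text
t: 7.05
eef_pos: [0.4671, 0.2019, 0.0116]
tool_rot: [0.0, 0.646, 0.764, 0.0]
contact_force: [0.1, -0.1, -3.3]
gripper_width: 0.627
t 7.05 pos [0.4671 0.2019 0.0116] psi 9.57 z [ 0.001  0.    -1.   ] F [ 0.1 -0.1 -3.3] g 0.627 q [-0.08  0.63 -0.56  2.07  0.59  0.6  -0.89]
```

```bash
python3 -m crank '[[[0,0,0.001],[0,0,0],0.045],[[0,0,0],[0,0,0],0.045],[[0,0,0],[0,0,0],0.045]]' 30
python3 - <<'E'
from h import *
state()
E
```

```text
t: 7.42
eef_pos: [0.4672, 0.2019, 0.011]
tool_rot: [0.0, 0.646, 0.764, 0.0]
contact_force: [-1.7, -1.3, 5.5]
gripper_width: 0.62
t 7.42 pos [0.4672 0.2019 0.011 ] psi 9.57 z [ 0.001 -0.    -1.   ] F [-1.7 -1.3  5.5] g 0.620 q [-0.08  0.63 -0.56  2.07  0.59  0.6  -0.89]
```

```bash
python3 -m crank '[[[0,0,0],[0,0,0],0.085],[[0,0,0],[0,0,0],0.085],[[0,0,0],[0,0,0],0.085],[[0,0,-0.03],[0,0,0],0.085],[[-0.02,0,-0.05],[0,0,0],0.085],[[-0.04,0,-0.04],[0,0,0],0.085],[[-0.04,0,-0.03],[0,0,0],0.085],[[-0.02,0,0],[0,0,0],0.085],[[0,0,0],[0,0,0],0.085],[[0,0,0],[0,0,0],0.085]]' 60
python3 - <<'E'
from h import *
state()
snap("wrist","w4")
E
```

```text
t: 8.68
eef_pos: [0.4862, 0.0846, 0.16]
tool_rot: [-0.0, 0.645, 0.764, -0.0]
contact_force: [-0.9, 0.5, -0.7]
gripper_width: 0.993
t 8.68 pos [0.4862 0.0846 0.16  ] psi 9.64 z [-0.001  0.001 -1.   ] F [-0.9  0.5 -0.7] g 0.993 q [ 0.31  0.38 -0.73  2.03  0.33  0.86 -0.44]
```

View pics/w4.png

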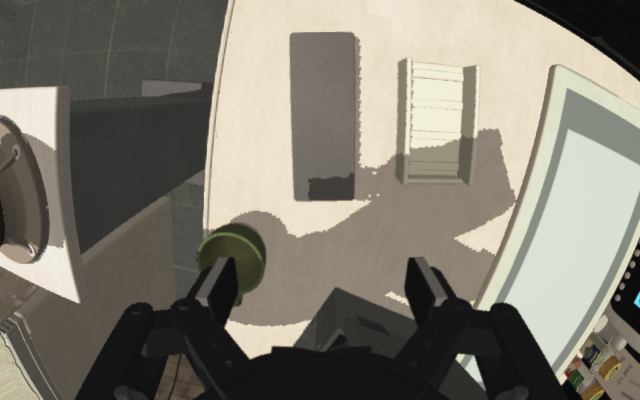

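```bash
python3 - <<'E'
from h import *
p,d,c=load("w4")
cv2.imwrite("pics/w4c.png",cv2.resize(p[20:215,280:370],None,fx=4,fy=3,interpolation=cv2.INTER_CUBIC))
P=[wristw(u,v,.023,c) for u,v in [(290,33),(355,32.5),(355.5,200),(294,200)]]
P=np.array(P);print(np.round(P,4),P.mean(0))
for i,j in [(0,1),(3,2),(2,1),(3,0)]: e=P[j]-P[i];print(np.hypot(*e[:2]),np.degrees(np.arctan2(e[1],e[0])))
E
```

```text
[[0.4362 0.2191 0.023 ]
 [0.4898 0.2288 0.023 ]
 [0.5172 0.0835 0.023 ]
 [0.4624 0.0741 0.023 ]] [0.47640242 0.15138438 0.023     ]
0.054465452658071435 10.187390882308897
0.05559922782067799 9.656218537476258
0.14786456455205596 100.67922984988914
0.14734374441614112 100.24101395873242
```

View pics/w4c.png

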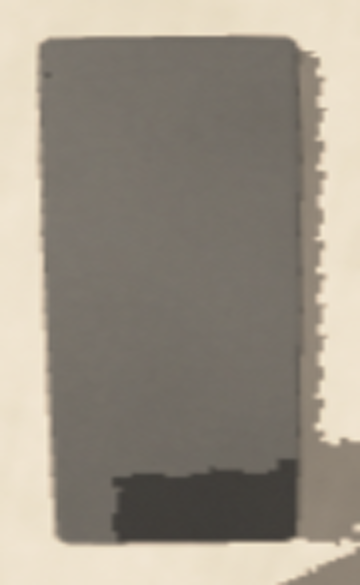

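```bash
python3 -m crank '[[[0.033,0.0007,0],[0,0,0],0.085],[[0.0345,0.0008,0.03],[0,0,0],0.085],[[0,0,0.04],[0,0,0],0.085],[[0,0,0.04],[0,0,0],0.085],[[0,0,0.03],[0,0,0],0.085],[[0,0,0.007],[0,0,0],0.085],[[0,0,0],[0,0,0],0.085],[[0,0,0],[0,0,0],0.085]]' 60
python3 - <<'E'
from h import *
delta([.4764,.1514,.0125],psi=9.7)
E
```

```text
t: 9.72
eef_pos: [0.4777, 0.151, 0.0144]
tool_rot: [0.0, 0.646, 0.764, 0.001]
contact_force: [-0.1, -0.8, -0.2]
gripper_width: 0.994
t 9.72 pos [0.4777 0.151  0.0144] psi 9.59 z [ 0.002  0.001 -1.   ] F [-0.1 -0.8 -0.2] g 0.994 q [ 0.03  0.62 -0.57  2.09  0.6   0.59 -0.8 ]
shift mm [ 0.7 -1.3  1.9]
turn deg [ 0.11 -0.02 -0.11] shift after turn [ 0.7 -1.3  1.9]
```

```bash
python3 -m crank '[[[0.0007,-0.0013,0.001],[0,0,0],0.085],[[0,0,0],[0,0,0],0.045],[[0,0,0],[0,0,0],0.045],[[0,0,0],[0,0,0],0.045],[[0,0,0],[0,0,0],0.045],[[0,0,-0.03],[0,0,0],0.045],[[0,0,-0.055],[0,0,0],0.045],[[0,0,-0.06],[0,0,0],0.045],[[0,0,-0.06],[0,0,0],0.045],[[0,0,-0.06],[0,0,0],0.045]]' 90
python3 - <<'E'
from h import *
delta(cw([0,0,.34]),psi=-19.25)
E
```

```text
t: 10.98
eef_pos: [0.4748, 0.1503, 0.2788]
tool_rot: [-0.0, 0.646, 0.764, -0.0]
contact_force: [1.2, 0.2, -2.8]
gripper_width: 0.626
t 10.97 pos [0.4748 0.1503 0.2788] psi 9.57 z [-0.001 -0.001 -1.   ] F [ 1.2  0.2 -2.8] g 0.626 q [ 0.29  0.24 -0.83  1.89  0.2   1.1  -0.45]
shift mm [-290.2   24.   -61.1]
turn deg [-0.05  0.03 28.82] shift after turn [-242.6  161.   -61.2]
```

```bash
python3 -m crank '[[[0,0,-0.04],[0,0,0],0.045],[[0,0,-0.03],[0,0,0],0.045],[[-0.0363,0.003,0],[0,0,3.6],0.045],[[-0.036,0.0053,0],[0,0,3.6],0.045],[[-0.0356,0.0075,0],[0,0,3.6],0.045],[[-0.0351,0.0097,0],[0,0,3.6],0.045],[[-0.0344,0.0119,0],[0,0,3.6],0.045],[[-0.0336,0.014,0],[0,0,3.6],0.045],[[-0.0326,0.0161,0],[0,0,3.6],0.045],[[-0.0315,0.0181,0],[0,0,3.6],0.045]]'
python3 -m crank '[[[0,0,0.02],[0,0,0],0.045],[[0,0,0],[0,0,0],0.045],[[0,0,0],[0,0,0],0.045]]'
python3 - <<'E'
from h import *
delta(cw([0,0,.34]),psi=-19.25)
snap("wrist","w5"); snap("top","t5")
p,_,_=load("t5"); cv2.imwrite("pics/t5c.png",cv2.resize(p[130:230,305:445],None,fx=5.7,fy=5.7,interpolation=cv2.INTER_CUBIC))
E
```

```text
t: 12.22
eef_pos: [0.5479, -0.1337, 0.3472]
tool_rot: [-0.0, 0.816, 0.577, -0.0]
contact_force: [-0.0, -0.4, -2.9]
gripper_width: 0.625
t: 12.6
eef_pos: [0.5477, -0.1312, 0.3279]
tool_rot: [0.0, 0.815, 0.579, 0.0]
contact_force: [0.1, 0.8, -3.1]
gripper_width: 0.623
t 12.60 pos [ 0.5477 -0.1312  0.3279] psi -19.21 z [ 0.001  0.    -1.   ] F [ 0.1  0.8 -3.1] g 0.623 q [ 0.6   0.28 -0.59  1.69  0.16  1.22 -0.36]
shift mm [ -0.9  -0.7 -12.1]
turn deg [ 0.02 -0.02  0.04] shift after turn [ -0.9  -0.7 -12.1]
```

View pics/w5.png

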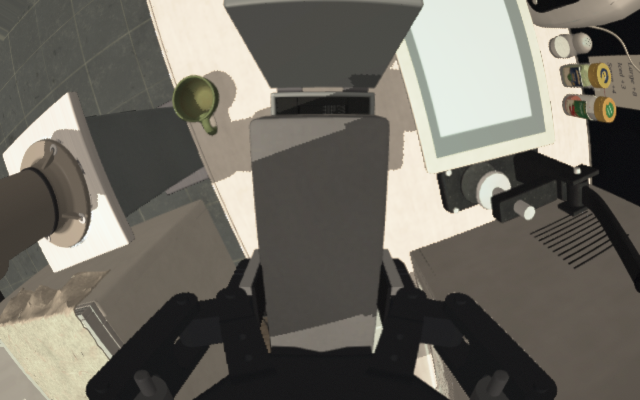

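View pics/t5c.png

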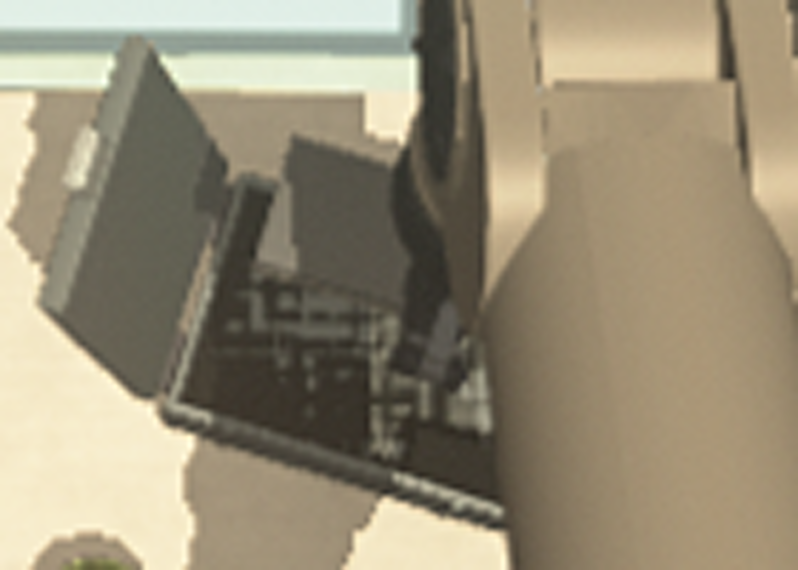

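```bash
python3 - <<'E'
from h import *
p,d,c=load("w5")
cr=p[70:140,235:405];cv2.imwrite("pics/w5c.png",cv2.resize(cr,None,fx=4.7,fy=4.7,interpolation=cv2.INTER_CUBIC))
g=lambda q:(q-[235,70]+.5)*4.7-.5
for q in [(-.064,.095,.075),(.064,.095,.075),(-.064,.099,.077),(.064,.099,.077),(-.031,.078,.068),(.031,.078,.068),(-.064,.075,.075),(.064,.075,.075)]:
    print(q,np.round(g(wpx(cw(q),c)),1))
t=np.array([.5477,-.1312]);zt=.3279-.0125+.023
for q in [(-.0275,.075,zt),(.0275,.075,zt),(-.0275,.04,zt),(.0275,.04,zt)]: print("stone",q,np.round(g(wpx(cw(q,c=t,yaw=np.radians(-19.21)),c)),1))
E
```

```text
(-0.064, 0.095, 0.075) [159.4 102.1]
(0.064, 0.095, 0.075) [654.1 102.4]
(-0.064, 0.099, 0.077) [157.9  86.7]
(0.064, 0.099, 0.077) [655.6  87. ]
(-0.031, 0.078, 0.068) [288.7 163. ]
(0.031, 0.078, 0.068) [524.7 163.2]
(-0.064, 0.075, 0.075) [160.7 177.8]
(0.064, 0.075, 0.075) [652.8 178.1]
stone (-0.0275, 0.075, 0.33840000000000003) [ 75.  227.7]
stone (0.0275, 0.075, 0.33840000000000003) [751.9 228.2]
stone (-0.0275, 0.04, 0.33840000000000003) [ 96.3 635.4]
stone (0.0275, 0.04, 0.33840000000000003) [729.9 635.3]
```

View pics/w5c.png

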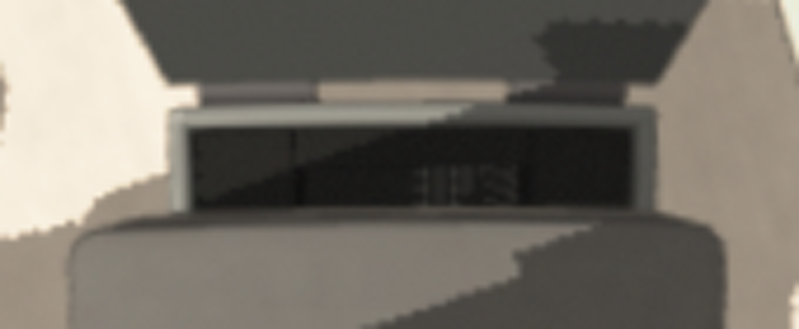

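```bash
python3 -m crank '[[[-0.001,0.001,0.05],[0,0,0],0.045],[[0,0,0.05],[0,0,0],0.045],[[0,0,0.05],[0,0,0],0.045],[[0,0,0.05],[0,0,0],0.045],[[0,0,0.022],[0,0,0],0.045],[[0,0,0],[0,0,0],0.045],[[0,0,0],[0,0,0],0.045]]'
python3 - <<'E'
from h import *
delta(cw([0,0,.105]),psi=-19.25)
snap("wrist","w6"); 
p,d,c=load("w6");cv2.imwrite("pics/w6c.png",cv2.resize(p[60:210,220:420],None,fx=4,fy=4,interpolation=cv2.INTER_CUBIC))
snap("scene","s6");p,_,_=load("s6"); cv2.imwrite("pics/s6c.png",cv2.resize(p[100:240,280:440],None,fx=4,fy=4,interpolation=cv2.INTER_CUBIC))
E
```

```text
t: 13.58
eef_pos: [0.5493, -0.1326, 0.1069]
tool_rot: [0.001, 0.815, 0.579, 0.001]
contact_force: [-0.1, 0.6, -3.2]
gripper_width: 0.625
t 13.57 pos [ 0.5493 -0.1326  0.1069] psi -19.22 z [ 0.003 -0.    -1.   ] F [-0.1  0.6 -3.2] g 0.625 q [ 0.52  0.52 -0.51  1.91  0.35  0.8  -0.51]
shift mm [-0.1 -2.6  1.9]
turn deg [ 0.15 -0.03  0.03] shift after turn [-0.1 -2.6  1.9]
```

View pics/w6c.png

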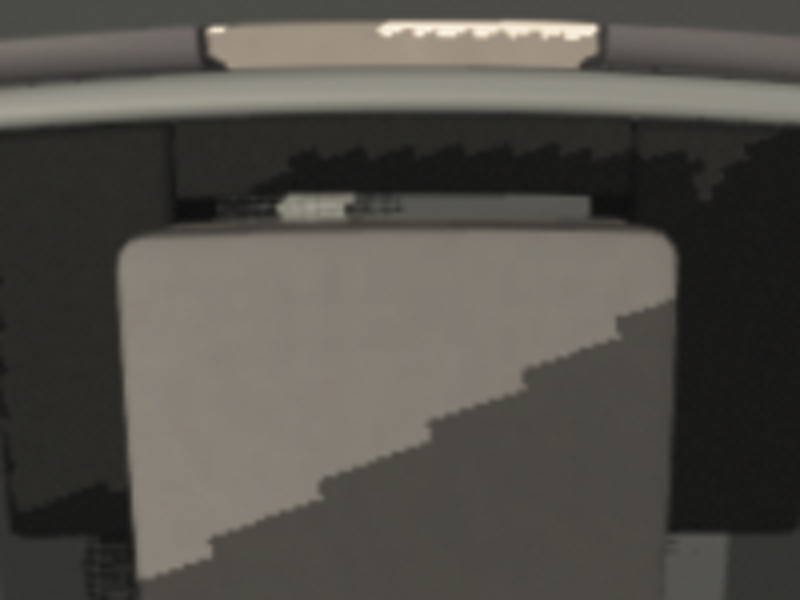

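View pics/s6c.png

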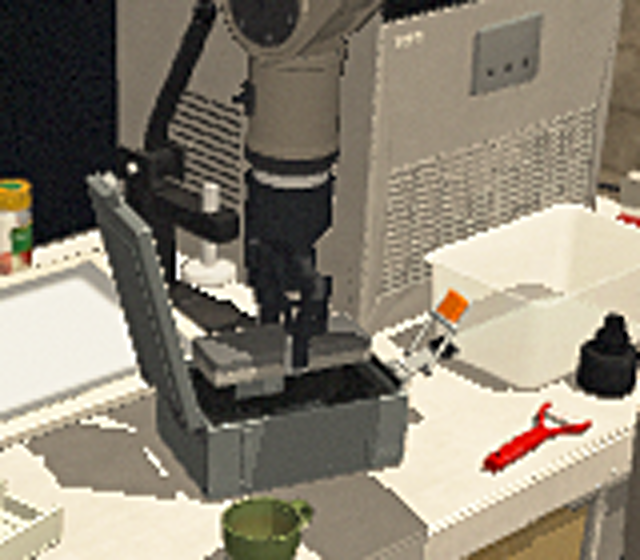

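```bash
python3 - <<'E'
from h import *
p,d,c=load("w6")
g=lambda q:(q-[220,60]+.5)*4-.5
cc=CASE+np.array([np.cos(CY),np.sin(CY)])*.0026
for q in [(0,.095,.075),(0,.091,.075),(-.031,.078,.068),(.031,.078,.068),(0,.078,.068),(0,.078,.028),(-.064,.095,.075),(.064,.095,.075),(-.031,.03,.068),(.031,.03,.068),(-.058,.03,.068),(.058,.03,.068)]:
    print(q,np.round(g(wpx(cw(q,c=cc),c)),1))
t=np.array([.5493,-.1326]);zt=.1069-.0125+.023
for q in [(-.0275,.075,zt),(.0275,.075,zt),(-.0275,.04,zt),(.0275,.04,zt)]: print("stone",q,np.round(g(wpx(cw(q,c=t,yaw=np.radians(-19.22)),c)),1))
# depth column
for v in range(85,130,2): print(v,(v-60)*4,np.round(d[v,[300,320,340]],3))
print(c["extrinsics"])
E
```

```text
(0, 0.095, 0.075) [410.3  57.2]
(0, 0.091, 0.075) [410.3  88. ]
(-0.031, 0.078, 0.068) [178.8 191.7]
(0.031, 0.078, 0.068) [640.7 192.2]
(0, 0.078, 0.068) [410.  187.7]
(0, 0.078, 0.028) [408.7 183.5]
(-0.064, 0.095, 0.075) [-73.4  81.6]
(0.064, 0.095, 0.075) [892.1  82.9]
(-0.031, 0.03, 0.068) [191.6 533.2]
(0.031, 0.03, 0.068) [627.2 533.2]
(-0.058, 0.03, 0.068) [ 11.4 533.9]
(0.058, 0.03, 0.068) [806.5 533.9]
stone (-0.0275, 0.075, 0.1174) [124.1 233.4]
stone (0.0275, 0.075, 0.1174) [700.  233.9]
stone (-0.0275, 0.04, 0.1174) [142.2 580.5]
stone (0.0275, 0.04, 0.1174) [681.3 580.1]
85 100 [0.15  0.149 0.15 ]
87 108 [0.15  0.152 0.151]
89 116 [0.157 0.157 0.157]
91 124 [0.157 0.158 0.158]
93 132 [0.158 0.158 0.157]
95 140 [0.159 0.157 0.158]
97 148 [0.16  0.157 0.159]
99 156 [0.158 0.159 0.159]
101 164 [0.159 0.159 0.158]
103 172 [0.158 0.16  0.159]
105 180 [0.159 0.161 0.16 ]
107 188 [0.16  0.16  0.161]
109 196 [0.199 0.198 0.198]
111 204 [0.199 0.199 0.199]
113 212 [0.199 0.2   0.199]
115 220 [0.123 0.122 0.12 ]
117 228 [0.115 0.115 0.115]
119 236 [0.116 0.115 0.115]
121 244 [0.115 0.114 0.115]
123 252 [0.115 0.115 0.116]
125 260 [0.116 0.116 0.116]
127 268 [0.117 0.115 0.116]
129 276 [0.117 0.117 0.117]
[[ 0.94418882 -0.31305913 -0.10247659  0.57510575]
 [-0.32940151 -0.89595613 -0.29792157 -0.0559674 ]
 [ 0.00145254  0.31505016 -0.94907391  0.23489634]
 [ 0.          0.          0.          1.        ]]
```

```bash
python3 -m crank '[[[-0.001,0.0003,0.015],[0,0,0],0.045],[[0,0,0.008],[0,0,0],0.045],[[0,0,0.004],[0,0,0],0.045],[[0,0,0.004],[0,0,0],0.045],[[0,0,0],[0,0,0],0.045]]'
python3 - <<'E'
from h import *
state()
E
```

```text
t: 14.3
eef_pos: [0.5477, -0.1336, 0.074]
tool_rot: [-0.0, 0.815, 0.579, -0.0]
contact_force: [-0.1, 0.2, -3.4]
gripper_width: 0.626
t 14.30 pos [ 0.5477 -0.1336  0.074 ] psi -19.22 z [-0.  0. -1.] F [-0.1  0.2 -3.4] g 0.626 q [ 0.51  0.57 -0.49  1.93  0.38  0.74 -0.54]
```

```bash
python3 -m crank '[[[0.0003,0.0013,0.006],[0,0,0],0.045],[[0,0,0.01],[0,0,0],0.045],[[0,0,0.008],[0,0,0],0.045],[[0,0,0.004],[0,0,0],0.045],[[0,0,0],[0,0,0],0.045]]'
python3 - <<'E'
from h import *
state()
E
```

```text
t: 14.92
eef_pos: [0.5489, -0.1337, 0.0459]
tool_rot: [-0.0, 0.815, 0.579, -0.0]
contact_force: [-0.3, -0.1, -2.1]
gripper_width: 0.624
t 14.93 pos [ 0.5489 -0.1337  0.0459] psi -19.23 z [-0.001  0.    -1.   ] F [-0.3 -0.1 -2.1] g 0.624 q [ 0.49  0.61 -0.46  1.94  0.41  0.69 -0.56]
```

```bash
python3 -m crank '[[[0,0,0.003],[0,0,0],0.045],[[0,0,0.002],[0,0,0],0.045],[[0,0,0.001],[0,0,0],0.045],[[0,0,0],[0,0,0],0.045]]' 40
python3 - <<'E'
from h import *
state()
E
```

```text
t: 15.42
eef_pos: [0.5493, -0.1339, 0.0413]
tool_rot: [0.0, 0.815, 0.579, -0.0]
contact_force: [-2.3, 0.7, 6.3]
gripper_width: 0.63
t 15.43 pos [ 0.5493 -0.1339  0.0413] psi -19.23 z [ 0.    -0.001 -1.   ] F [-2.3  0.7  6.3] g 0.630 q [ 0.48  0.62 -0.46  1.94  0.42  0.68 -0.57]
```

```bash
python3 -m crank '[[[0,0,0],[0,0,0],0.066],[[0,0,0],[0,0,0],0.066],[[0,0,0],[0,0,0],0.066],[[0,0,-0.02],[0,0,0],0.066],[[0,0,-0.04],[0,0,0],0.066],[[0,0,-0.05],[0,0,0],0.066],[[0,0,-0.055],[0,0,0],0.03],[[0,0,-0.055],[0,0,0],0],[[0,0,-0.055],[0,0,0],0],[[0,0,-0.03],[0,0,0],0]]' 40
python3 - <<'E'
from h import *
state()
snap("wrist","w7")
E
```

```text
t: 16.68
eef_pos: [0.5498, -0.1332, 0.3503]
tool_rot: [0.002, 0.815, 0.579, 0.002]
contact_force: [0.1, 0.8, -0.2]
gripper_width: 0.002
t 16.68 pos [ 0.5498 -0.1332  0.3503] psi -19.19 z [ 0.005 -0.001 -1.   ] F [ 0.1  0.8 -0.2] g 0.002 q [ 0.62  0.27 -0.6   1.66  0.16  1.26 -0.35]
```

View pics/w7.png

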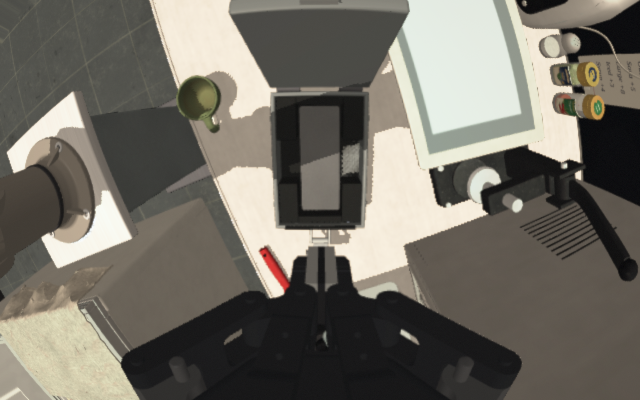

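```bash
sed -i 's/^CASE=.*;/CASE=np.array([.549,-.133]);/' h.py; python3 -m crank '[[[0.054,-0.009,-0.005],[0,0,0],0],[[0.054,-0.009,0],[0,0,0],0],[[0.054,-0.009,0],[0,0,0],0],[[0.053,-0.008,0],[0,0,0],0],[[0,0,0.04],[0,0,0],0],[[0,0,0.045],[0,0,0],0],[[0,0,0.01],[0,0,0],0],[[0,0,0],[0,0,0],0]]'
cat >> h.py <<'E'
def case():
    p,r=state();d=p[:2]-CASE;c,s=np.cos(CY),np.sin(CY);print("case xyz mm",np.round(np.array([c*d[0]+s*d[1],-s*d[0]+c*d[1],p[2]])*1000,1))
E
python3 - <<'E'
from h import *
case(); snap("scene","s7");p,_,_=load("s7"); cv2.imwrite("pics/s7c.png",cv2.resize(p[70:240,240:440],None,fx=3.5,fy=3.5,interpolation=cv2.INTER_CUBIC))
E
```

```text
t: 17.73
eef_pos: [0.5871, 0.0807, 0.2563]
tool_rot: [-0.0, 0.815, 0.579, 0.0]
contact_force: [0.2, 0.4, 0.7]
gripper_width: -0.0
t 17.73 pos [0.5871 0.0807 0.2563] psi -19.23 z [ 0.  0. -1.] F [0.2 0.4 0.7] g -0.000 q [ 0.27  0.41 -0.67  1.71  0.28  1.12 -0.82]
case xyz mm [-34.5 214.3 256.3]
```

View pics/s7c.png

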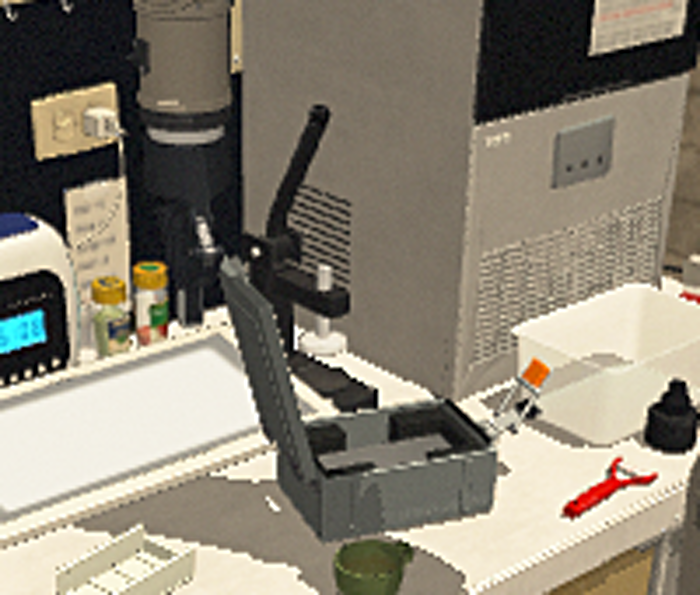

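```bash
python3 -m crank '[[[-0.03,0,0],[0,0,0],0],[[-0.026,0,0],[0,0,0],0],[[-0.026,0,0],[0,0,0],0],[[-0.026,0,0],[0,0,0],0],[[-0.026,0,0.001],[0,0,0],0],[[0,0,0],[0,0,0],0]]'
python3 - <<'E'
from h import *
case(); snap("scene","s8");p,_,_=load("s8"); cv2.imwrite("pics/s8c.png",cv2.resize(p[70:240,240:440],None,fx=3.5,fy=3.5,interpolation=cv2.INTER_CUBIC))
E
```

```text
t: 18.52
eef_pos: [0.5435, -0.0477, 0.2563]
tool_rot: [0.001, 0.816, 0.577, 0.001]
contact_force: [0.5, -0.4, -0.5]
gripper_width: -0.006
t 18.52 pos [ 0.5435 -0.0477  0.2563] psi -19.45 z [ 0.003 -0.001 -1.   ] F [ 0.5 -0.4 -0.5] g -0.006 q [ 0.5   0.32 -0.65  1.82  0.22  1.07 -0.57]
case xyz mm [-33.3  78.7 256.3]
```

View pics/s8c.png

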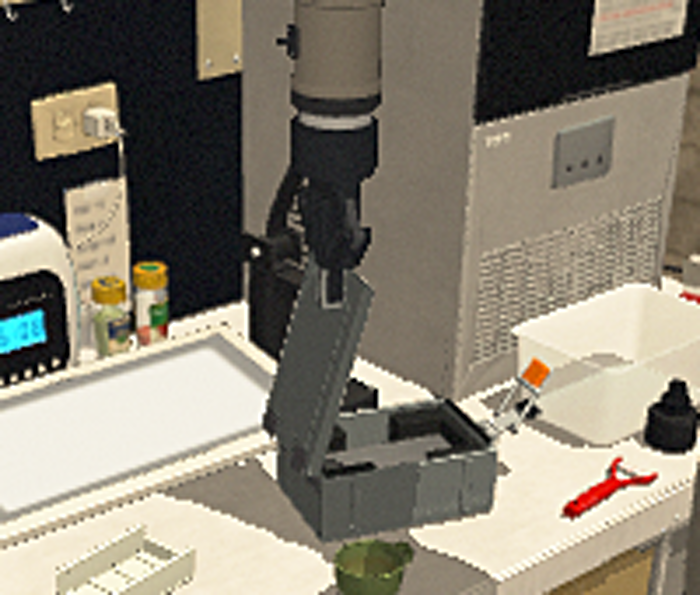

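```bash
python3 -m crank '[[[-0.02,0,0.006],[0,0,0],0],[[-0.02,0,0.008],[0,0,0],0],[[-0.019,0,0.01],[0,0,0],0],[[-0.017,0,0.013],[0,0,0],0],[[-0.016,0,0.0145],[0,0,0],0],[[-0.013,0,0.0175],[0,0,0],0],[[-0.011,0,0.0185],[0,0,0],0],[[-0.009,0,0.02],[0,0,0],0],[[-0.007,0,0.024],[0,0,0],0],[[0,0,0.004],[0,0,0],0]]'
python3 - <<'E'
from h import *
case(); snap("scene","s9");p,_,_=load("s9"); cv2.imwrite("pics/s9c.png",cv2.resize(p[70:240,240:440],None,fx=3.5,fy=3.5,interpolation=cv2.INTER_CUBIC))
E
```

```text
t: 19.82
eef_pos: [0.4976, -0.1706, 0.1165]
tool_rot: [-0.002, 0.815, 0.579, -0.001]
contact_force: [0.2, 0.2, 1.1]
gripper_width: 0.001
t 19.82 pos [ 0.4976 -0.1706  0.1165] psi -19.26 z [-0.004  0.001 -1.   ] F [0.2 0.2 1.1] g 0.001 q [ 0.65  0.46 -0.54  1.99  0.33  0.78 -0.42]
case xyz mm [-36.2 -52.5 116.5]
```

View pics/s9c.png

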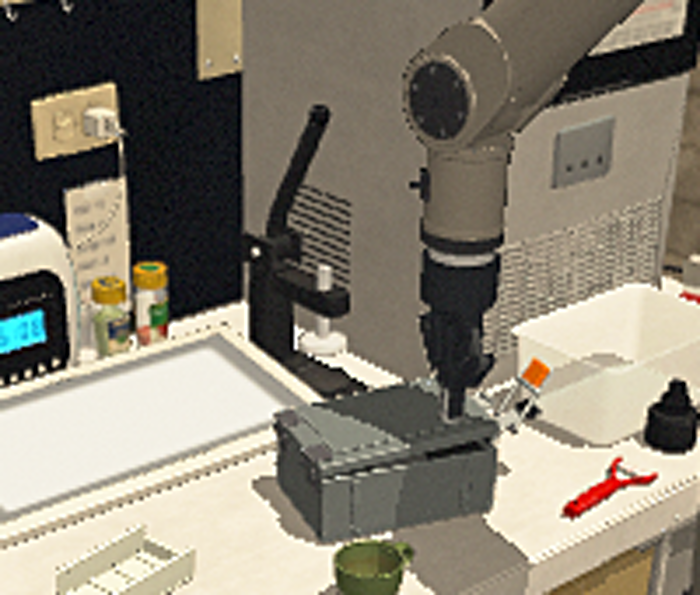

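Nearly closed. I'll press it down onto the seal.

```bash
python3 -m crank '[[[0,0,0.005],[0,0,0],0],[[0,0,0.003],[0,0,0],0],[[0,0,0.002],[0,0,0],0],[[0,0,0.001],[0,0,0],0],[[0,0,0],[0,0,0],0]]'
python3 - <<'E'
from h import *
case()
E
```

```text
t: 20.5
eef_pos: [0.4995, -0.1704, 0.108]
tool_rot: [0.0, 0.815, 0.579, 0.0]
contact_force: [0.8, -0.1, 0.8]
gripper_width: -0.004
t 20.50 pos [ 0.4995 -0.1704  0.108 ] psi -19.23 z [ 0. -0. -1.] F [ 0.8 -0.1  0.8] g -0.004 q [ 0.64  0.47 -0.54  1.99  0.34  0.76 -0.43]
case xyz mm [-34.3 -51.6 108. ]
```

```bash
python3 -m crank '[[[0,0,0.003],[0,0,0],0],[[0,0,0.001],[0,0,0],0],[[0,0,0],[0,0,0],0]]'
python3 - <<'E'
from h import *
case()
E
```

```text
t: 20.88
eef_pos: [0.4995, -0.1707, 0.1046]
tool_rot: [0.0, 0.815, 0.579, -0.0]
contact_force: [-3.4, 0.3, 9.8]
gripper_width: 0.0
t 20.88 pos [ 0.4995 -0.1707  0.1046] psi -19.25 z [ 0.    -0.001 -1.   ] F [-3.4  0.3  9.8] g 0.000 q [ 0.64  0.48 -0.53  2.    0.35  0.76 -0.44]
case xyz mm [-34.3 -52.  104.6]
```

```bash
python3 -m crank '[[[0,0,-0.04],[0,0,0],0],[[0,0,-0.06],[0,0,0],0],[[-0.05,0.01,-0.03],[0,0,0],0],[[-0.055,0.01,0],[0,0,0],0],[[-0.055,0.01,0],[0,0,0],0],[[-0.05,0.004,0],[0,0,0],0],[[0,0,0],[0,0,0],0],[[0,0,0],[0,0,0],0]]'
python3 - <<'E'
from h import *
case(); snap("wrist","w10"); snap("scene","s10");p,_,_=load("s10"); cv2.imwrite("pics/s10c.png",cv2.resize(p[130:230,310:440],None,fx=6,fy=6,interpolation=cv2.INTER_CUBIC))
E
```

```text
t: 21.88
eef_pos: [0.4623, -0.3792, 0.2334]
tool_rot: [-0.0, 0.815, 0.579, 0.0]
contact_force: [-0.4, 0.6, 0.1]
gripper_width: 0.002
t 21.88 pos [ 0.4623 -0.3792  0.2334] psi -19.22 z [-0.     0.001 -1.   ] F [-0.4  0.6  0.1] g 0.002 q [ 0.97  0.41 -0.51  1.73  0.22  1.06  0.05]
case xyz mm [  -0.7 -261.   233.4]
```

View pics/w10.png

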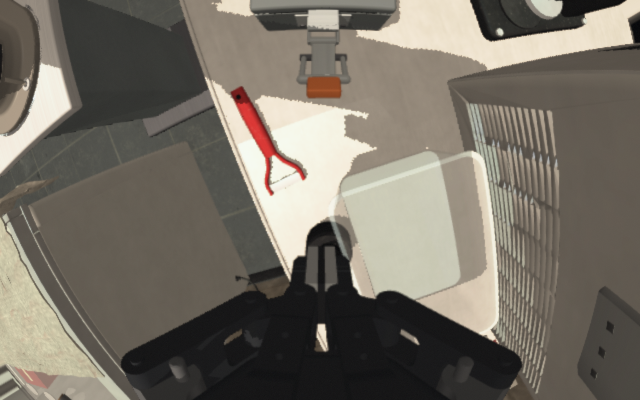

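View pics/s10c.png

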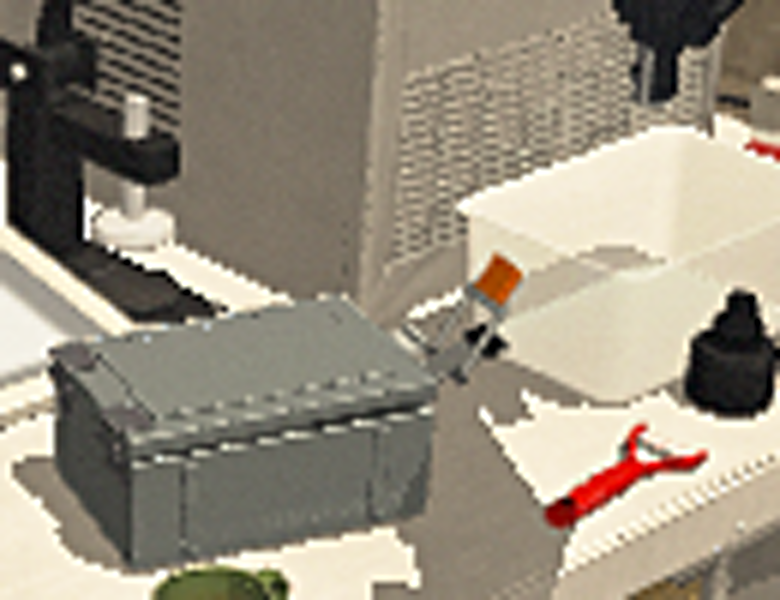

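```bash
python3 - <<'E'
from h import *
p,d,c=load("w10")
cv2.imwrite("pics/w10c.png",cv2.resize(p[0:110,260:390],None,fx=5.4,fy=5.4,interpolation=cv2.INTER_CUBIC))
def wd(u,v):
    a=np.array([u-c["cx"],v-c["cy"]]);r=np.hypot(*a);th=r/c["fx"];D=d[int(round(v)),int(round(u))]
    k=np.array([*(a/r*np.tan(th)),1])*D;P=(c["extrinsics"]@np.r_[k,1])[:3]
    q=P[:2]-CASE;co,s=np.cos(CY),np.sin(CY);return np.round(np.array([co*q[0]+s*q[1],-s*q[0]+co*q[1],P[2]])*1000,1)
for v in range(4,102,3): print(v,[list(wd(u,v)) for u in (312,323,334)])
E
```

```text
4 [[np.float64(-9.2), np.float64(-93.3), np.float64(93.7)], [np.float64(0.1), np.float64(-93.6), np.float64(94.5)], [np.float64(9.5), np.float64(-93.3), np.float64(94.1)]]
7 [[np.float64(-9.2), np.float64(-95.6), np.float64(92.0)], [np.float64(0.2), np.float64(-95.3), np.float64(91.1)], [np.float64(9.7), np.float64(-94.5), np.float64(88.9)]]
10 [[np.float64(-9.3), np.float64(-97.2), np.float64(88.1)], [np.float64(-1.1), np.float64(-180.3), np.float64(361.5)], [np.float64(9.7), np.float64(-97.0), np.float64(87.4)]]
13 [[np.float64(-9.4), np.float64(-99.7), np.float64(86.5)], [np.float64(0.2), np.float64(-100.0), np.float64(87.4)], [np.float64(9.8), np.float64(-99.5), np.float64(86.2)]]
16 [[np.float64(-9.4), np.float64(-102.8), np.float64(87.3)], [np.float64(0.2), np.float64(-102.5), np.float64(86.0)], [np.float64(9.7), np.float64(-102.6), np.float64(86.8)]]
19 [[np.float64(-9.4), np.float64(-105.6), np.float64(87.2)], [np.float64(0.2), np.float64(-105.9), np.float64(88.2)], [np.float64(9.7), np.float64(-105.9), np.float64(88.6)]]
22 [[np.float64(-9.3), np.float64(-108.5), np.float64(
[... 4044 characters left out ...]
8.1), np.float64(-172.5), np.float64(128.8)], [np.float64(-0.0), np.float64(-172.6), np.float64(129.1)], [np.float64(8.1), np.float64(-172.5), np.float64(128.6)]]
94 [[np.float64(-8.2), np.float64(-174.7), np.float64(127.2)], [np.float64(-0.0), np.float64(-174.8), np.float64(128.4)], [np.float64(8.2), np.float64(-174.7), np.float64(126.6)]]
97 [[np.float64(-8.2), np.float64(-177.0), np.float64(126.3)], [np.float64(0.0), np.float64(-177.0), np.float64(126.4)], [np.float64(8.2), np.float64(-177.0), np.float64(127.3)]]
100 [[np.float64(-12.0), np.float64(-178.8), np.float64(-0.2)], [np.float64(0.6), np.float64(-178.8), np.float64(-0.9)], [np.float64(13.3), np.float64(-178.7), np.float64(-1.5)]]
```

View pics/w10c.png

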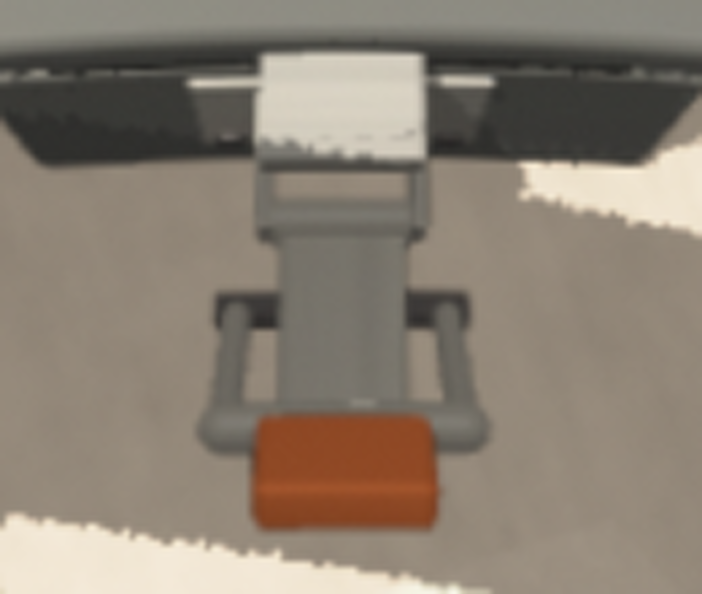

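```bash
python3 - <<'E'
from h import *
d=np.load("pics/top0.npy")
for u,v in [(456,170),(458,190),(460,210),(470,165),(500,165),(540,180),(484,228),(484,222),(462,217),(500,215)]:
    P=w("top",u,v,d[v,u]);q=P[:2]-CASE;co,s=np.cos(CY),np.sin(CY);print(u,v,np.round(P,3),"case",np.round([co*q[0]+s*q[1],-s*q[0]+co*q[1]],3))
E
```

```text
456 170 [ 0.617 -0.401  0.004] case [ 0.152 -0.231]
458 190 [ 0.549 -0.39   0.049] case [ 0.084 -0.242]
460 210 [ 0.489 -0.39   0.057] case [ 0.028 -0.262]
470 165 [ 0.613 -0.413  0.099] case [ 0.152 -0.243]
500 165 [ 0.613 -0.502  0.088] case [ 0.182 -0.328]
540 180 [ 0.567 -0.612  0.092] case [ 0.175 -0.446]
484 228 [ 0.436 -0.457  0.053] case [ 0.    -0.343]
484 222 [ 0.454 -0.461  0.044] case [ 0.019 -0.341]
462 217 [ 0.474 -0.412 -0.001] case [ 0.021 -0.288]
500 215 [ 0.469 -0.49   0.093] case [ 0.042 -0.363]
```

```bash
python3 -m crank '[[[0.04,0.001,0.02],[0,0,0],0],[[0,0,0.045],[0,0,0],0],[[0,0,0.039],[0,0,0],0],[[0,0,0],[0,0,0],0],[[0.018,0,0],[0,0,0],0],[[0.018,0,0],[0,0,0],0],[[0.018,0,0],[0,0,0],0],[[0.015,0,0],[0,0,0],0],[[0,0,0],[0,0,0],0]]'
python3 - <<'E'
from h import *
case(); snap("scene","s11");p,_,_=load("s11"); cv2.imwrite("pics/s11c.png",cv2.resize(p[130:230,310:440],None,fx=6,fy=6,interpolation=cv2.INTER_CUBIC))
snap("wrist","w11")
E
```

```text
t: 23.1
eef_pos: [0.5, -0.2755, 0.1302]
tool_rot: [0.0, 0.814, 0.58, 0.0]
contact_force: [0.8, -1.0, -0.5]
gripper_width: -0.004
t 23.10 pos [ 0.5    -0.2755  0.1302] psi -19.06 z [ 0.001  0.    -1.   ] F [ 0.8 -1.  -0.5] g -0.004 q [ 0.78  0.49 -0.5   1.88  0.31  0.84 -0.21]
case xyz mm [   0.7 -150.7  130.2]
```

View pics/s11c.png

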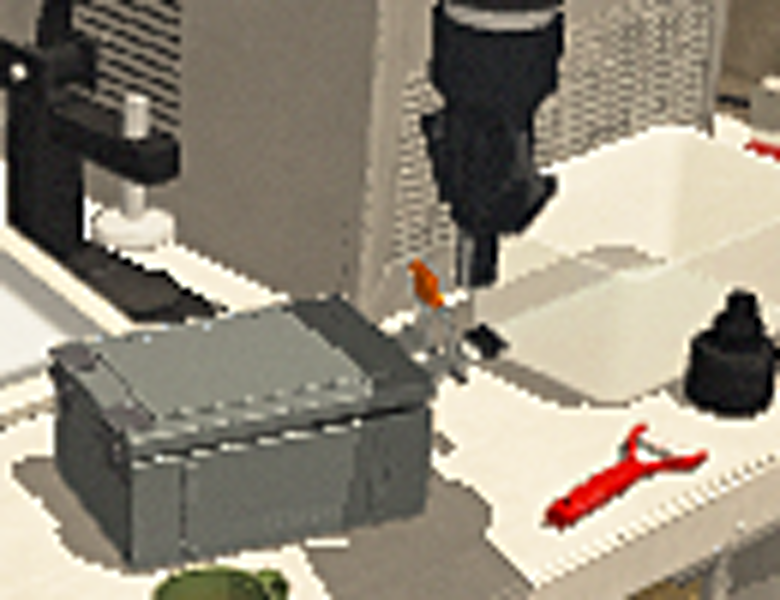

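View pics/w11.png

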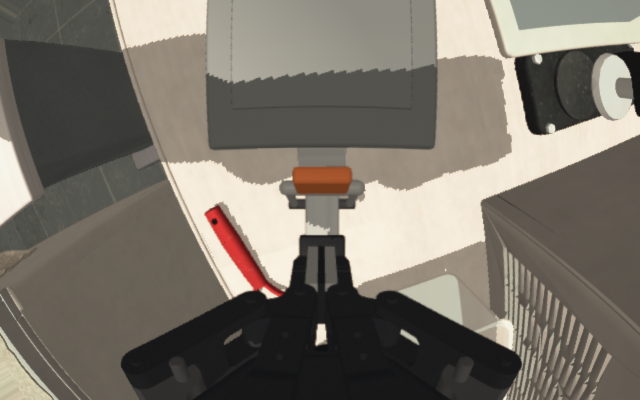

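```bash
python3 -m crank '[[[0.006,0,0],[0,0,0],0],[[0.006,0,0],[0,0,0],0],[[0,0,0],[0,0,0],0],[[-0.03,0,-0.02],[0,0,0],0],[[-0.04,0,-0.04],[0,0,0],0],[[-0.02,0,-0.03],[0,0,0],0],[[0,0,0],[0,0,0],0]]'
python3 - <<'E'
from h import *
case(); snap("wrist","w12")
p,d,c=load("w12")
cv2.imwrite("pics/w12c.png",cv2.resize(p[0:150,230:420],None,fx=4,fy=4,interpolation=cv2.INTER_CUBIC))
def wd(u,v):
    a=np.array([u-c["cx"],v-c["cy"]]);r=np.hypot(*a);th=r/c["fx"];D=d[int(round(v)),int(round(u))]
    k=np.array([*(a/r*np.tan(th)),1])*D;P=(c["extrinsics"]@np.r_[k,1])[:3]
    q=P[:2]-CASE;co,s=np.cos(CY),np.sin(CY);return [float(x) for x in np.round(np.array([-s*q[0]+co*q[1],P[2]])*1000,1)]
for v in range(4,130,4): print(v,[wd(u,v) for u in (305,323,340)])
E
```

```text
t: 24.08
eef_pos: [0.4736, -0.3541, 0.2222]
tool_rot: [0.002, 0.816, 0.577, 0.0]
contact_force: [-0.1, 1.0, -0.5]
gripper_width: 0.001
t 24.07 pos [ 0.4736 -0.3541  0.2222] psi -19.47 z [ 0.003 -0.004 -1.   ] F [-0.1  1.  -0.5] g 0.001 q [ 0.94  0.41 -0.52  1.76  0.23  1.03 -0.01]
case xyz mm [   1.7 -233.6  222.2]
4 [[-70.6, 96.2], [-70.3, 94.7], [-70.0, 94.2]]
8 [[-73.9, 95.0], [-74.5, 96.3], [-73.4, 93.6]]
12 [[-82.3, 111.5], [-82.3, 110.9], [-77.0, 93.5]]
16 [[-85.2, 110.1], [-84.8, 108.0], [-80.8, 94.0]]
20 [[-87.8, 107.3], [-87.7, 106.4], [-84.2, 93.5]]
24 [[-90.7, 105.5], [-90.7, 104.6], [-87.5, 92.6]]
28 [[-93.2, 101.9], [-93.5, 102.3], [-91.5, 94.7]]
32 [[-96.6, 102.0], [-96.6, 101.4], [-94.8, 93.9]]
36 [[-99.6, 100.0], [-99.3, 98.3], [-98.7, 95.8]]
40 [[-102.1, 95.9], [-102.2, 95.5], [-102.1, 95.6]]
44 [[-104.1, 88.4], [-104.0, 87.1], [-105.0, 92.8]]
48 [[-107.8, 89.3], [-107.4, 86.0], [-108.0, 90.4]]
52 [[-110.8, 86.9], [-111.0, 86.9], [-111.0, 87.8]]
56 [[-115.2, 92.8], [-115.3, 92.7], [-113.9, 83.8]]
60 [[-115.0, 66.0], [-106.3, -2.4], [-117.4, 83.9]]
64 [[-118.5, 63.6],
[... 170 characters left out ...]
], [-130.6, 74.1]]
80 [[-129.1, -1.6], [-133.8, 67.3], [-134.0, 71.2]]
84 [[-137.4, 68.7], [-137.6, 69.1], [-137.4, 67.7]]
88 [[-141.0, 66.7], [-141.2, 70.0], [-141.0, 64.7]]
92 [[-142.8, 0.4], [-144.9, 71.0], [-142.9, -1.6]]
96 [[-147.3, -2.1], [-148.5, 72.8], [-147.4, -2.1]]
100 [[-151.9, -1.3], [-152.1, 74.2], [-152.0, -1.2]]
104 [[-155.5, 75.5], [-155.6, 76.0], [-156.5, -0.2]]
108 [[-159.0, 78.8], [-159.1, 78.1], [-161.0, -0.2]]
112 [[-162.5, 79.1], [-162.6, 79.1], [-165.7, -2.5]]
116 [[-166.0, 79.7], [-166.0, 80.4], [-170.1, -1.1]]
120 [[-169.4, 79.9], [-169.5, 81.2], [-174.7, -0.7]]
124 [[-179.0, 0.3], [-179.3, -0.7], [-179.2, -0.2]]
128 [[-183.7, -0.5], [-183.8, -0.4], [-183.8, -1.1]]
```

View pics/w12c.png

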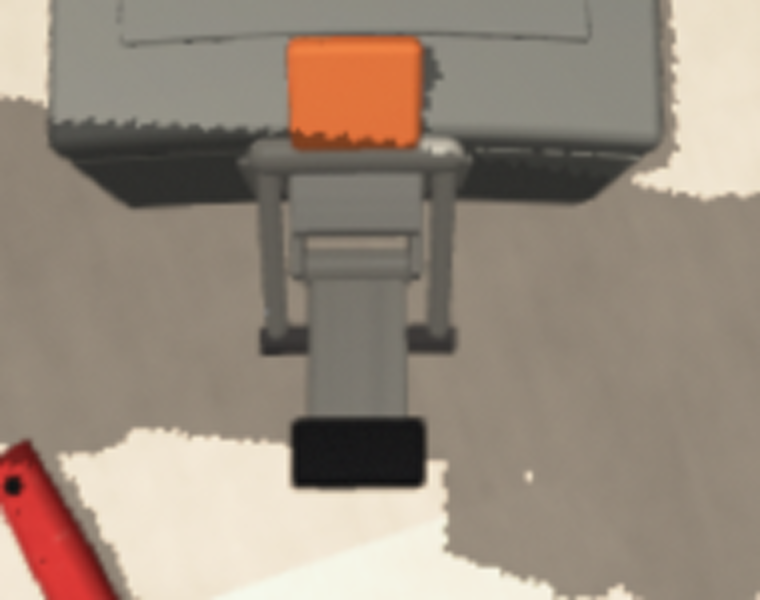

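```bash
python3 -m crank '[[[0,0,0],[0,10,0],0],[[0,0,0],[0,10,0],0],[[0,0,0],[0,10,0],0],[[0,0,0],[0,10,0],0],[[0,0,0],[0,0,0],0],[[0,0,0],[0,0,0],0]]'
python3 - <<'E'
from h import *
case()
delta(cw([0,-.164,.125]))
snap("scene","s13");p,_,_=load("s13"); cv2.imwrite("pics/s13c.png",cv2.resize(p[90:230,310:450],None,fx=4.2,fy=4.2,interpolation=cv2.INTER_CUBIC))
E
```

```text
t: 24.88
eef_pos: [0.4742, -0.349, 0.2198]
tool_rot: [-0.198, 0.766, 0.545, 0.278]
contact_force: [-0.0, 0.1, -0.1]
gripper_width: -0.004
t 24.88 pos [ 0.4742 -0.349   0.2198] psi -19.07 z [ 0.209  0.607 -0.767] F [-0.   0.1 -0.1] g -0.004 q [ 1.29  0.67 -0.68  1.6  -0.26  1.25  0.45]
case xyz mm [   0.6 -228.5  219.8]
t 24.88 pos [ 0.4742 -0.349   0.2198] psi -19.07 z [ 0.209  0.607 -0.767] F [-0.   0.1 -0.1] g -0.004 q [ 1.29  0.67 -0.68  1.6  -0.26  1.25  0.45]
shift mm [-11.4  -0.4 114.1]
```

View pics/s13c.png

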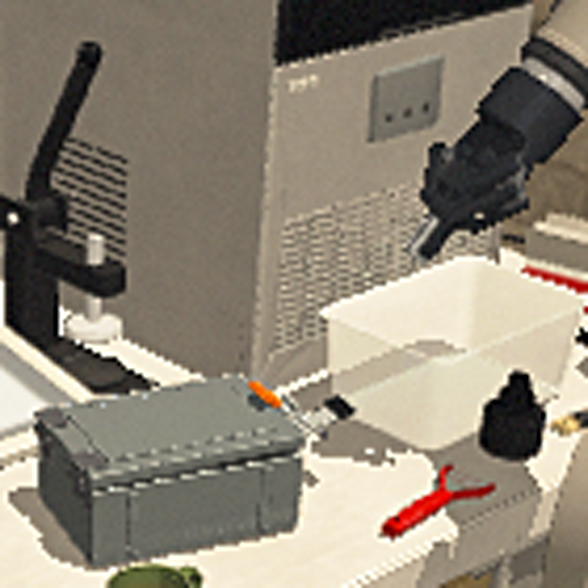

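```bash
python3 -m crank '[[[-0.004,0,0.038],[0,0,0],0],[[-0.004,0,0.038],[0,0,0],0],[[-0.0035,0,0.038],[0,0,0],0],[[-0.0085,0,0.01],[0,0,0],0],[[-0.0085,0,0.01],[0,0,0],0],[[-0.0067,0,0.0045],[0,0,0],0],[[-0.0067,0,0.0045],[0,0,0],0],[[0,0,0],[0,0,0],0]]'
python3 - <<'E'
from h import *
case()
E
```

```text
t: 25.92
eef_pos: [0.4929, -0.2954, 0.0829]
tool_rot: [-0.198, 0.767, 0.544, 0.279]
contact_force: [0.3, 0.3, -0.7]
gripper_width: -0.001
t 25.93 pos [ 0.4929 -0.2954  0.0829] psi -19.30 z [ 0.212  0.606 -0.766] F [ 0.3  0.3 -0.7] g -0.001 q [ 1.21  0.82 -0.66  1.74 -0.23  0.97  0.49]
case xyz mm [   0.5 -171.8   82.9]
```

```bash
python3 -m crank '[[[-0.0026,0,0.008],[0,0,0],0],[[-0.0046,0,0.0068],[0,0,0],0],[[0,0,0],[0,0,0],0],[[0,0,0],[0,0,0],0]]'
python3 - <<'E'
from h import *
case()
snap("wrist","w14");snap("scene","s14");p,_,_=load("s14"); cv2.imwrite("pics/s14c.png",cv2.resize(p[130:230,330:430],None,fx=6,fy=6,interpolation=cv2.INTER_CUBIC))
E
```

```text
t: 26.42
eef_pos: [0.4943, -0.2903, 0.0672]
tool_rot: [-0.198, 0.766, 0.544, 0.279]
contact_force: [0.0, -0.6, 0.5]
gripper_width: -0.001
t 26.43 pos [ 0.4943 -0.2903  0.0672] psi -19.20 z [ 0.211  0.608 -0.766] F [ 0.  -0.6  0.5] g -0.001 q [ 1.2   0.84 -0.65  1.74 -0.23  0.94  0.49]
case xyz mm [   0.2 -166.6   67.2]
```

View pics/s14c.png

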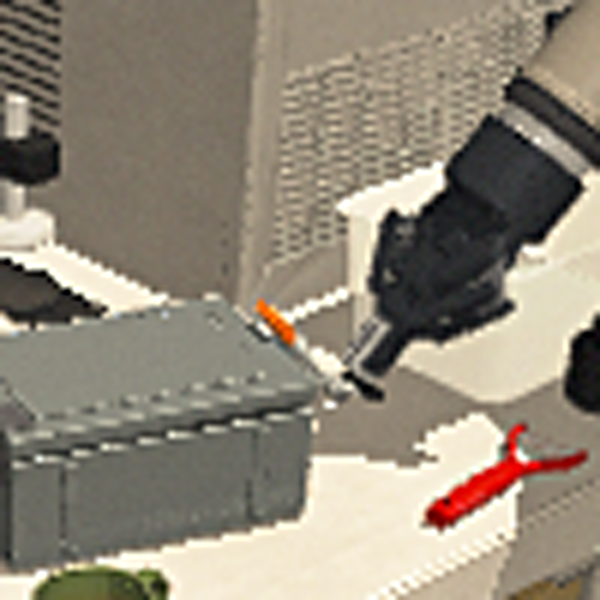

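View pics/w14.png

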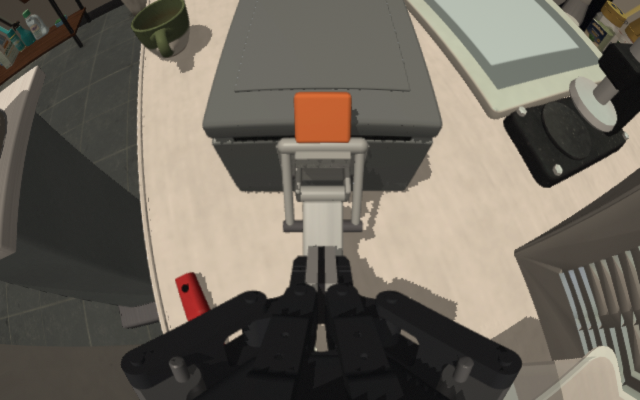

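```bash
python3 -m crank '[[[-0.004,0,0.0077],[0,0,0],0],[[-0.004,0,0.0077],[0,0,0],0],[[0,0,0],[0,0,0],0]]'
python3 - <<'E'
from h import *
case()
E
python3 -m crank '[[[-0.0015,0,0.0055],[0,0,0],0],[[-0.0015,0,0.0055],[0,0,0],0],[[0,0,0],[0,0,0],0]]'
python3 - <<'E'
from h import *
case()
snap("wrist","w15");snap("scene","s15");p,_,_=load("s15"); cv2.imwrite("pics/s15c.png",cv2.resize(p[130:230,330:430],None,fx=6,fy=6,interpolation=cv2.INTER_CUBIC))
E
```

```text
t: 26.9
eef_pos: [0.4953, -0.2867, 0.0495]
tool_rot: [-0.199, 0.766, 0.544, 0.279]
contact_force: [-0.4, -0.4, -0.2]
gripper_width: -0.0
t 26.90 pos [ 0.4953 -0.2867  0.0495] psi -19.21 z [ 0.211  0.608 -0.766] F [-0.4 -0.4 -0.2] g -0.000 q [ 1.2   0.86 -0.65  1.75 -0.22  0.91  0.5 ]
case xyz mm [   0.  -162.8   49.5]
t: 27.28
eef_pos: [0.4972, -0.2824, 0.0396]
tool_rot: [-0.198, 0.766, 0.544, 0.279]
contact_force: [0.8, 0.6, 0.3]
gripper_width: 0.004
t 27.27 pos [ 0.4972 -0.2824  0.0396] psi -19.21 z [ 0.211  0.607 -0.766] F [0.8 0.6 0.3] g 0.004 q [ 1.19  0.88 -0.65  1.76 -0.22  0.89  0.5 ]
case xyz mm [   0.3 -158.1   39.6]
```

View pics/s15c.png

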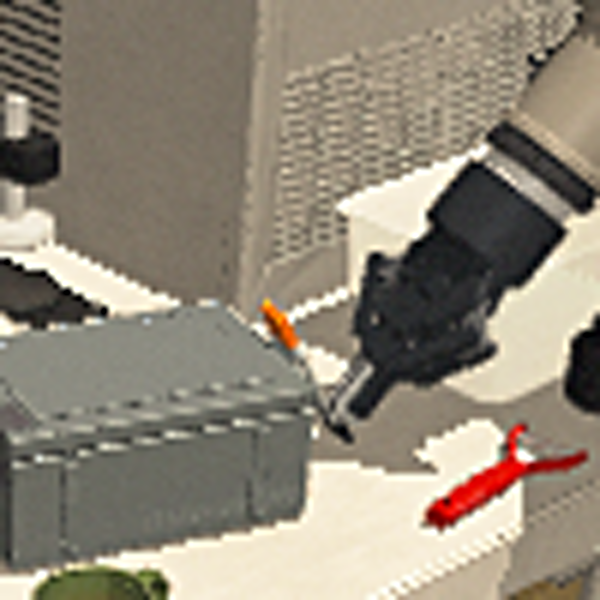

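View pics/w15.png

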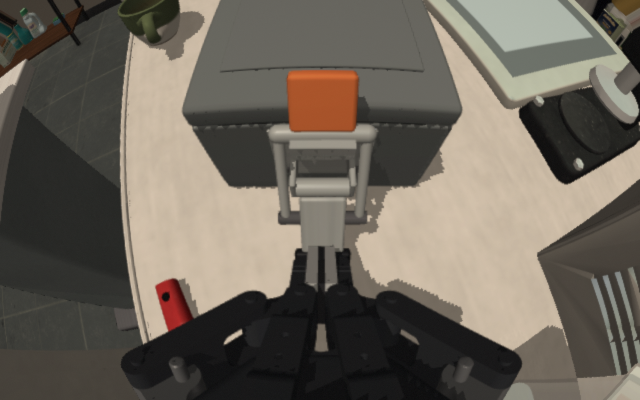

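```bash
python3 -m crank '[[[0,0,0.005],[0,0,0],0],[[0,0,0.005],[0,0,0],0],[[0,0,0],[0,0,0],0]]'
python3 - <<'E'
from h import *
case()
E
python3 -m crank '[[[0.0018,0,0.0045],[0,0,0],0],[[0.0018,0,0.0045],[0,0,0],0],[[0,0,0],[0,0,0],0]]'
python3 - <<'E'
from h import *
case()
E
```

```text
t: 27.75
eef_pos: [0.4994, -0.2761, 0.0321]
tool_rot: [-0.198, 0.766, 0.544, 0.279]
contact_force: [0.0, -0.1, -0.0]
gripper_width: -0.0
t 27.75 pos [ 0.4994 -0.2761  0.0321] psi -19.20 z [ 0.211  0.607 -0.766] F [ 0.  -0.1 -0. ] g -0.000 q [ 1.18  0.88 -0.65  1.76 -0.22  0.87  0.5 ]
case xyz mm [   0.4 -151.5   32.1]
t: 28.12
eef_pos: [0.5024, -0.2678, 0.0278]
tool_rot: [-0.198, 0.766, 0.544, 0.279]
contact_force: [-0.7, -0.0, 0.4]
gripper_width: 0.0
t 28.12 pos [ 0.5024 -0.2678  0.0278] psi -19.18 z [ 0.211  0.607 -0.766] F [-0.7 -0.   0.4] g 0.000 q [ 1.17  0.89 -0.65  1.77 -0.22  0.86  0.49]
case xyz mm [   0.5 -142.6   27.8]
```

```bash
python3 - <<'E'
from h import *
snap("wrist","w16");snap("scene","s16");p,_,_=load("s16"); cv2.imwrite("pics/s16c.png",cv2.resize(p[130:230,330:430],None,fx=6,fy=6,interpolation=cv2.INTER_CUBIC))
E
```

```text
(no output)
```

View pics/s16c.png

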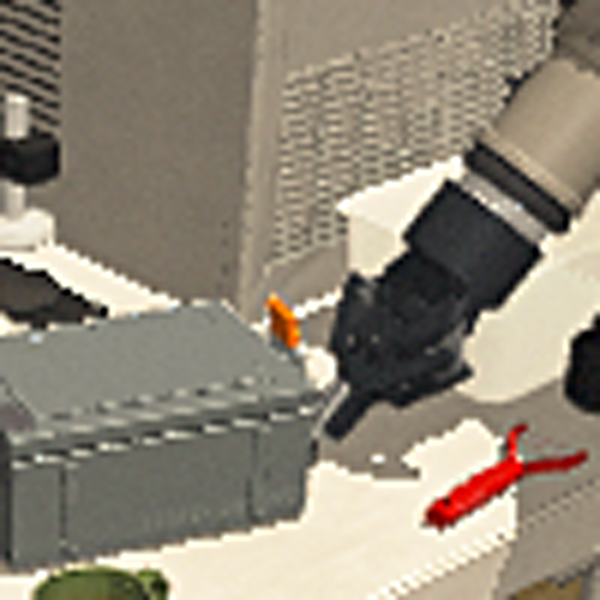

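View pics/w16.png

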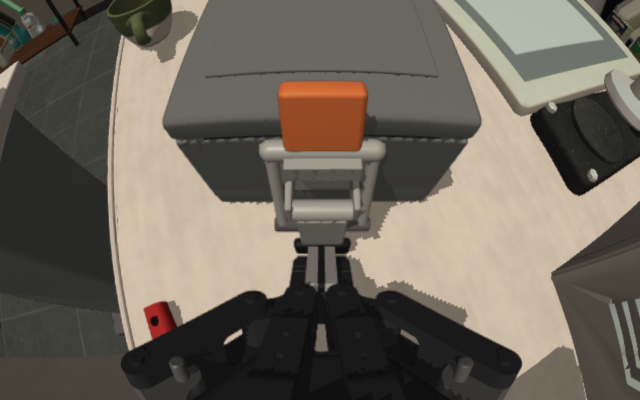

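```bash
python3 -m crank '[[[0.003,0,0.0025],[0,0,0],0],[[0,0,0],[0,0,0],0]]'
python3 - <<'E'
from h import *
case()
E
python3 -m crank '[[[0.003,0,0.0025],[0,0,0],0],[[0,0,0],[0,0,0],0]]'
python3 - <<'E'
from h import *
case()
E
```

```text
t: 28.48
eef_pos: [0.5029, -0.2665, 0.0272]
tool_rot: [-0.197, 0.767, 0.544, 0.278]
contact_force: [-1.6, -4.1, -0.7]
gripper_width: 0.001
t 28.48 pos [ 0.5029 -0.2665  0.0272] psi -19.31 z [ 0.212  0.605 -0.768] F [-1.6 -4.1 -0.7] g 0.001 q [ 1.17  0.89 -0.65  1.78 -0.22  0.85  0.49]
case xyz mm [   0.4 -141.2   27.2]
t: 28.72
eef_pos: [0.5032, -0.266, 0.0269]
tool_rot: [-0.196, 0.768, 0.543, 0.277]
contact_force: [-8.6, -11.9, 5.4]
gripper_width: -0.0
t 28.73 pos [ 0.5032 -0.266   0.0269] psi -19.46 z [ 0.213  0.601 -0.77 ] F [ -8.6 -11.9   5.4] g -0.000 q [ 1.17  0.89 -0.65  1.78 -0.22  0.84  0.49]
case xyz mm [   0.6 -140.6   26.9]
```

```bash
python3 -m crank '[[[0.003,0,0.0025],[0,0,0],0],[[0,0,0],[0,0,0],0]]'
python3 - <<'E'
from h import *
case()
snap("wrist","w17");snap("scene","s17");p,_,_=load("s17"); cv2.imwrite("pics/s17c.png",cv2.resize(p[140:220,340:420],None,fx=7.5,fy=7.5,interpolation=cv2.INTER_CUBIC))
E
```

```text
t: 28.98
eef_pos: [0.5035, -0.2657, 0.0267]
tool_rot: [-0.194, 0.769, 0.543, 0.276]
contact_force: [-15.0, -19.0, 10.4]
gripper_width: 0.0
t 28.98 pos [ 0.5035 -0.2657  0.0267] psi -19.61 z [ 0.214  0.598 -0.772] F [-15.  -19.   10.4] g 0.000 q [ 1.16  0.88 -0.65  1.78 -0.22  0.84  0.49]
case xyz mm [   0.8 -140.2   26.7]
```

View pics/s17c.png

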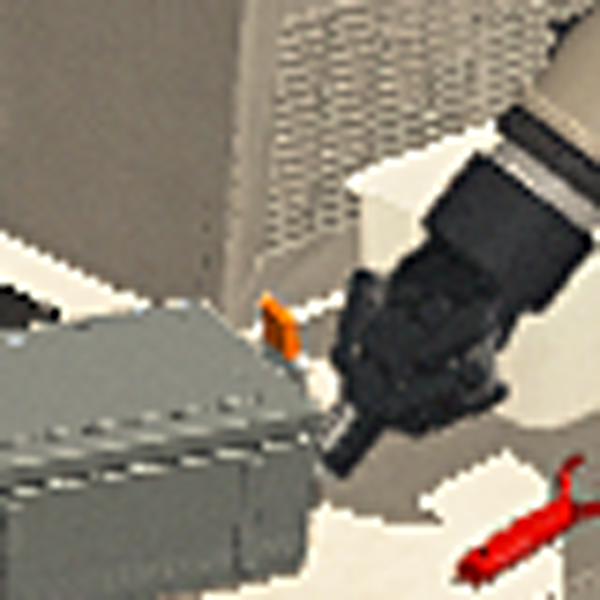

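View pics/w17.png

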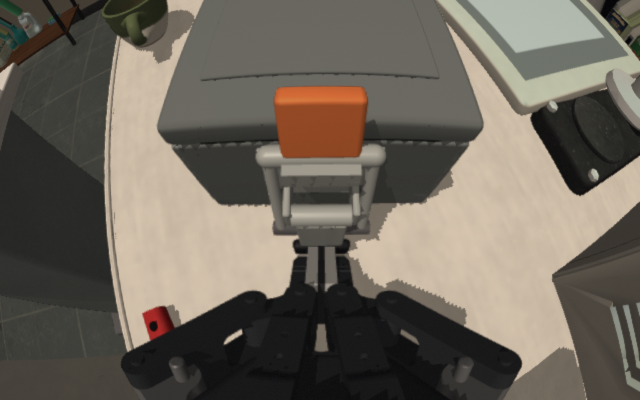

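```bash
python3 -m crank '[[[-0.004,0,-0.01],[0,0,0],0],[[-0.005,0,-0.03],[0,0,0],0],[[0,0,-0.05],[0,0,0],0],[[0,0,-0.05],[0,0,0],0],[[0,0,0],[0,0,0],0],[[0,0,0],[0,0,0],0]]'
python3 - <<'E'
from h import *
case()
snap("wrist","w18");snap("scene","s18");p,_,_=load("s18"); cv2.imwrite("pics/s18c.png",cv2.resize(p[140:220,340:420],None,fx=7.5,fy=7.5,interpolation=cv2.INTER_CUBIC))
p,_,_=load("w18"); cv2.imwrite("pics/w18c.png",cv2.resize(p[60:260,230:420],None,fx=3,fy=3,interpolation=cv2.INTER_CUBIC))
E
```

```text
t: 29.82
eef_pos: [0.4741, -0.3477, 0.129]
tool_rot: [-0.199, 0.766, 0.544, 0.279]
contact_force: [0.4, 0.2, -0.2]
gripper_width: -0.001
t 29.82 pos [ 0.4741 -0.3477  0.129 ] psi -19.17 z [ 0.211  0.608 -0.765] F [ 0.4  0.2 -0.2] g -0.001 q [ 1.27  0.78 -0.65  1.65 -0.23  1.12  0.5 ]
case xyz mm [ 1.000e-01 -2.274e+02  1.290e+02]
```

View pics/s18c.png

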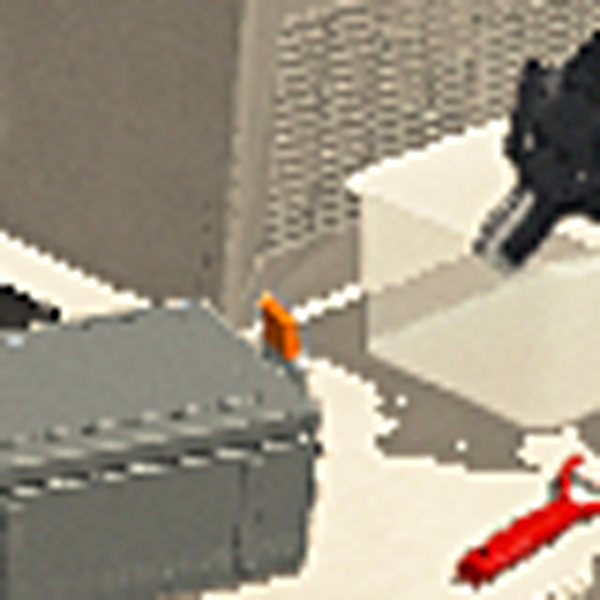

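View pics/w18c.png

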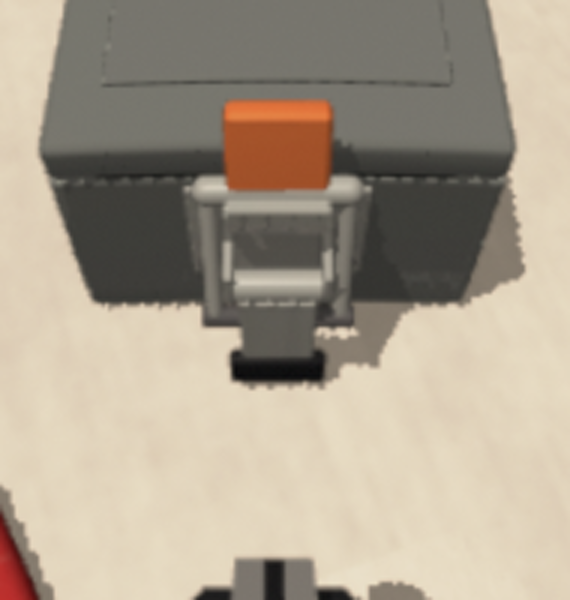

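```bash
cat >> h.py <<'E'
def wd(name,u,v,cache={}):
    if name not in cache: cache[name]=load(name)
    _,d,c=cache[name];a=np.array([u-c["cx"],v-c["cy"]]);r=np.hypot(*a);th=r/c["fx"];D=d[int(round(v)),int(round(u))]
    P=(c["extrinsics"]@np.r_[a/r*np.tan(th)*D,D,1])[:3]
    q=P[:2]-CASE;co,s=np.cos(CY),np.sin(CY);return [float(x) for x in np.round(np.array([co*q[0]+s*q[1],-s*q[0]+co*q[1],P[2]])*1000,1)]
E
python3 - <<'E'
from h import *
for v in range(80,192,3): print(v,wd("w18",318,v),wd("w18",325,v))
print("lid",[wd("w18",u,v) for u,v in [(270,100),(380,100),(270,70),(380,70),(250,106),(395,106)]])
E
```

```text
80 [-3.3, -67.6, 91.5] [2.4, -68.8, 92.7]
83 [-3.3, -70.5, 90.9] [2.4, -70.9, 91.3]
86 [-3.2, -74.3, 91.3] [2.4, -74.2, 91.2]
89 [-3.2, -76.2, 89.7] [2.4, -76.9, 90.5]
92 [-3.2, -79.9, 90.2] [2.4, -79.4, 89.6]
95 [-2.8, -102.3, 112.0] [2.1, -102.8, 112.6]
98 [-2.8, -105.2, 112.1] [2.1, -104.9, 111.7]
101 [-2.8, -107.0, 110.9] [2.1, -106.5, 110.3]
104 [-2.9, -107.5, 108.2] [2.1, -107.5, 108.2]
107 [-2.9, -108.4, 106.0] [2.1, -107.9, 105.3]
110 [-2.9, -108.8, 102.9] [2.1, -109.1, 103.4]
113 [-2.9, -109.2, 99.9] [2.1, -109.2, 99.9]
116 [-3.0, -109.2, 96.3] [2.2, -109.3, 96.4]
119 [-3.0, -110.5, 94.3] [2.2, -110.7, 94.6]
122 [-3.0, -111.6, 92.0] [2.2, -111.4, 91.7]
125 [-3.0, -111.7, 88.3] [2.2, -111.7, 88.4]
128 [-3.0, -114.7, 88.6] [2.2, -114.5, 88.3]
131 [-3.0, -116.9, 87.9] [2.2, -116.1, 86.7]
134 [-3.0, -116.7, 83.6] [2.2, -116.7, 83.5]
137 [-3.5, -97.6, 50.4] [2.7, -97.6, 50.5]
140 [-3.5, -98.3, 46.6] [2.7, -97.2, 45.0]
143 [-3.6, -97.6, 40.5] [2.8, -97.3, 40.0]
146 [-3.6, -98.0, 35.9] [2.8, -98.9, 37.4]
149 [-3.2, -117.4, 62.7] [2.5, -117.1, 62.1]
152 [-3.2, -120.6, 63.3] [2.4, -120.7, 63.4]
155 [-3.2, -123.1, 62.8] [2.4, -123.4, 63.2]
158 [-3.2, -124.9, 61.0] [2.4, -124.9, 61.1]
161 [-3.3, -123.8, 54.0] [2.5, -123.8, 54.0]
164 [-3.3, -124.3, 49.7] [2.5, -123.9, 49.0]
167 [-3.4, -124.5, 44.7] [2.6, -124.9, 45.5]
170 [-3.5, -124.3, 38.7] [2.7, -124.1, 38.2]
173 [-3.5, -125.1, 34.4] [2.7, -124.5, 33.2]
176 [-3.6, -125.3, 28.9] [2.8, -124.9, 28.0]
179 [-3.6, -124.2, 20.2] [2.8, -124.9, 21.7]
182 [-3.6, -126.6, 19.0] [2.8, -126.6, 18.8]
185 [-3.7, -126.3, 11.6] [2.9, -126.1, 11.1]
188 [-3.9, -123.9, -0.8] [3.1, -123.6, -1.5]
191 [-3.9, -127.3, -0.6] [3.0, -127.2, -0.8]
lid [[-41.4, -87.1, 89.7], [46.4, -86.5, 89.3], [-44.3, -54.3, 91.7], [49.9, -52.8, 90.7], [-56.9, -93.1, 90.3], [57.5, -93.5, 90.9]]
```

```bash
python3 -m crank '[[[0,0,-0.05],[0,0,0],0],[[0,0,-0.05],[0,0,0],0],[[0,0,0],[0,0,0],0],[[0,0,0],[0,0,0],0]]'
python3 - <<'E'
from h import *
case(); snap("top","t20");snap("wrist","w20")
for v in range(90,180,4): print(v,wd("w20",322,v))
E
```

```text
t: 30.42
eef_pos: [0.453, -0.4078, 0.2047]
tool_rot: [-0.199, 0.766, 0.544, 0.279]
contact_force: [0.6, 1.0, 0.0]
gripper_width: -0.004
t 30.43 pos [ 0.453  -0.4078  0.2047] psi -19.12 z [ 0.21   0.609 -0.765] F [0.6 1.  0. ] g -0.004 q [ 1.32  0.73 -0.64  1.51 -0.23  1.32  0.5 ]
case xyz mm [   0.  -291.1  204.7]
90 [-0.6, -74.0, 91.8]
94 [-0.6, -78.6, 90.1]
98 [-0.6, -103.7, 112.3]
102 [-0.6, -107.5, 110.5]
106 [-0.6, -108.1, 104.7]
110 [-0.6, -109.9, 100.2]
114 [-0.6, -110.7, 94.5]
118 [-0.6, -111.8, 88.9]
122 [-0.6, -116.6, 88.1]
126 [-0.6, -116.6, 80.8]
130 [-0.6, -98.5, 47.1]
134 [-0.6, -97.9, 37.6]
138 [-0.6, -121.1, 63.8]
142 [-0.6, -124.6, 61.1]
146 [-0.6, -125.7, 54.3]
150 [-0.6, -124.5, 43.5]
154 [-0.6, -124.4, 34.0]
158 [-0.6, -124.3, 24.1]
162 [-0.6, -125.7, 16.4]
166 [-0.6, -127.2, 8.7]
170 [-0.6, -127.4, -1.8]
174 [-0.6, -133.7, -0.9]
178 [-0.6, -139.7, -0.2]
```

View pics/t20.png

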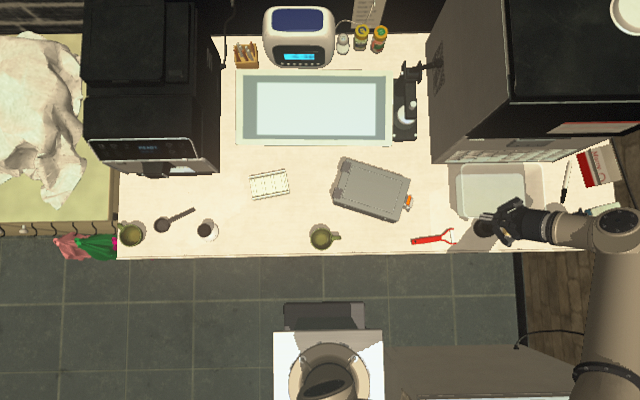

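View pics/w20.png

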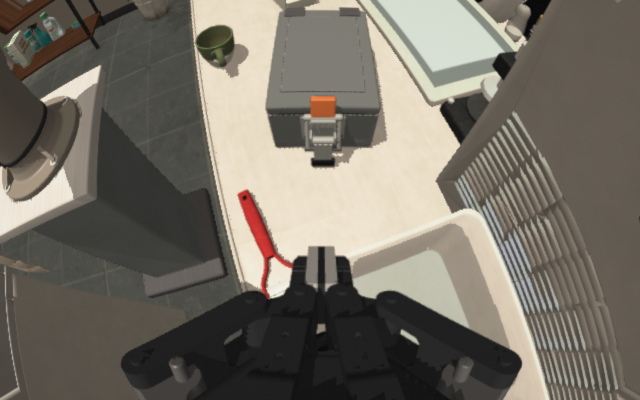

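The lever is vertical (y about -124 to -126 over its length). The lid top has dropped from 94 to about 91 mm, and the loop is on the keeper. In the top view the mug (322,237), peeler (432,237) and tamper (206,230) sit at the same pixels as at the start. The arm is clear, so I'm handing in.

```bash
python3 -c "
from station import bot
print(bot.hand_in())"
```

```text
the job is handed in; nothing more can be done
None
```

The whetstone is put away and the case is latched; I handed it in at about 30.5 s. I lifted the stone from the cradle by its free end, laid it on the counter and took it again by the middle. I then lowered it into the pocket until it touched the floor at about 6 N, and released it there. After that I closed the lid onto its seal, swung the wire loop over the keeper and pressed the lever down to its stop.

**Last checks:**
- **Lever:** it stayed vertical after I let go, within depth noise of about 0.03 rad.
- **Lid and loop:** the loop bar rests behind the keeper lip. The lid top came down from about 94 to 91 mm, so the lid is pulled tight.
- **Bystanders:** the tamper, mug and peeler are where they started in the top view, and the arm is clear of everything.
- **Forces:** the highest force I read was about 26 N, as the lever met its stop.

No check failed. Two did not agree exactly:
- **Case position:** the wrist camera put it about 2.5 mm from the first top-camera estimate. I corrected for that before lowering the stone.
- **Loop angle:** before it was swung over, the loop leaned out about 0.25 rad less than I worked out from its stated stop, which made no difference to the result.

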